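# Refit the keyed handle and latch the bread warmer's spring vent open

## Robot

A 7-joint arm with a two-finger parallel gripper is mounted at the origin on the work surface. World frame = base frame: x ahead of the robot, y to its left, z up, the work surface at z = 0. Lengths are in mm, angles in rad, forces in N, time in s.
With the tool pointing down it reaches from about 375 to 925 mm from the base axis. Payload 3.1 kg.
Tool frame: the origin (TCP) lies midway between the tips of the shut fingers; the grasp point (between the pads) lies 19 mm behind it; x points along the fingers, z is the direction in which the jaws open and shut, and the axes are right-handed (so a half turn about x gives the same grasp; the last joint's range is limited). The gripper opens to 85 mm and grips with 20 to 120 N. Pads are 22 mm wide; open, the fingers measure 114 mm over their backs; the gripper's body (76 mm by 85 mm) begins 54 mm behind the grasp point. The pads swing forward as they close: fully open they stand 13 mm farther back than shut.
Start: joints at [-1.368, 0.383, 0.044, 1.598, -0.018, 1.161, -0.05], TCP at [192.561, 620.824, 201.669] pointing down, gripper open.
Joint ranges: [-2.61, 2.61], [-0.41, 2.15], [-1.48, 1.57], [0, 2.5], [-1.57, 4.71], [0.05, 1.97], [-2.85, 2.85]. Speed limits (rad/s): [2.79, 2.79, 3.14, 3.14, 3.14, 3.14, 3.14].

## Interface

Orientations are given as a unit quaternion [w, x, y, z].
In Python, from plant import bot, snapshot, camera_params, finder gives the robot as it stands. The module is installed in compiled form; this text tells all that it offers.
- The arm moves only by the tool carry_out, never from a script. Its arguments are lists of equal length, an entry for each row: "travel": the shift along the tool's x, y, z in m, a list of three; "delta_rot": the turn, a rotation vector about the tool's x, y, z in rad, a list of three. In form: {"travel": [[x, y, z], ...], "delta_rot": [[rx, ry, rz], ...]}. A call has 1 to 12 rows; each row is the pose to reach, as a shift and turn from the pose commanded when the call began, along the tool's axes at that moment; what a row does not reach only later rows make up. A row lasts 1/12 s, in which the tool goes at most 41.7 mm and 7.16 degrees, less where a joint would pass 70% of its speed; a pose out of reach is approached as far as the arm can. A call with a gripper value outside its range is refused whole. "fingers" is the opening, from 0 (shut) to 1 (fully open), set as the call begins (left out, the last holds). The fingers move at their own pace and stop on an object; "force" is the grip in N (left out, the last holds). Time passes only in rows, so rows that repeat a pose let the fingers close. It gives the time, the measured TCP pose, the force and the opening at its end, in the units of the state.
- bot.read_state(): the state, without advancing time (a new reading comes with each control period).
- snapshot(name): name is "scene" or "top"; returns the picture (420x560x3 uint8, red, green, blue); there is no depth.
- camera_params(name): a dict with "fovy" (degrees; the focal length in pixels is half the picture's height over the tangent of half this angle, whatever the lens; pixels are square), "cx", "cy" (the principal point, pixels), "dist_coeffs" ([k1, k2, p1, p2, k3] as OpenCV has them; the pictures are not rectified), "world_to_cam" (4x4, takes a point from world to camera coordinates). Camera axes: x right, y down, z forward; pixel columns grow to the right and rows downward; lengths in mm; the calibration is good to about 2 mm. A picture is of the moment at which its call begins. camera_params takes no time and is no camera call.
- bot.close_job(): hands the job in, once; it reports no verdict.
Trained networks look in the newest picture that a camera, given by its name, has taken for a name from the list of things; names that differ only in an ending like _2 or _b are one class to them, and where a whole thing is asked for, a point or a joint stands for the part that bears it (a point fixed in the world has none). Each returns a list of dicts, best first, with "confidence" (0 to 1); they miss things now and then, are a little off and sometimes report something else, mostly with a low value. They report only what shows in the picture. A call takes as long as a camera call. They do not tell look-alikes from the thing itself.
- finder.silhouettes(camera, thing): "region" (420x560 bool, what is visible of it) and "xy" ([column, row] in pixels, amid what is visible of it).
- finder.spot_point(camera, thing): "xy" ([column, row] in pixels: a listed point, or the origin of a listed thing).
The state is a dict: "t": time; "qpos": joint angles; "dq": joint speeds; "joint_efforts": joint torques, N m; "tool_pos": TCP position; "orientation": TCP orientation; "ft_force": force on the tool from outside, world axes, zero at the start; "ft_torque": the same for the moment, N m; "width": finger opening in mm.
Only numpy, scipy, OpenCV 4.12 (cv2) and the standard library are available. Lean on these libraries where they do the work, as an engineer would, in place of code of your own. Each camera call takes 0.05 s, during which the arm holds its last target.

## Task

The handle of the bread warmer's spring-closed vent has been taken off. Put it back on the vent's keyed shaft, turned so that its keyway (under the longer arm) matches the key, wind it anticlockwise (seen from above) against the spring until its two pins drop into the notches of the ring, and let go with the handle fully home and the vent latched open. Leave the jar, the bowl and the wooden scraper board where they are.

Things in the scene. Friction and masses are not known exactly. Their poses are not given: they have to be found in the camera images.
- handle_mid (a point): Loose black handle, about 0.22 kg, 66 mm high, standing upright on the table. Point: on the hub's axis, 33 mm above its underside; z up along the axis. Hub: about 60 mm across, 32 mm high. On it stands the grip blade, 50 mm long along x, 14 mm thick along y, from 32 to 66 mm above the underside. Two steel arms, 23 to 32 mm above it: one to 68 mm from the axis along +x, a shorter one to 54 mm along -x.
- handle_socket (a point): Centre of the handle's underside, same axes. The socket opens here, 26 mm deep: a bore of 24 mm diameter with one keyway, 12.4 mm wide, running from the bore along +x to 27 mm from the axis. So it goes onto the shaft only with the handle's +x, its longer arm, along the key.
- handle_pin (a point): Lower end of the steel index pin under the handle's longer arm: 10 mm diameter, 47 mm from the hub's axis along +x, reaching down to the level of the underside. A second, equal pin is under the shorter arm, 47 mm along -x.
- key_seat (a point): Spring shaft of the vent. Point: on its axis at the seat, the disc (68 mm across) on which the hub's underside rests when fully home; z up, x along the key; turns with the shaft. Shaft 25 mm high above the seat, 22 mm diameter, top 4 mm tapered. One key, 10 mm wide, reaches 24 mm from the axis along +x: 20 mm high, with a 6 mm wide lead 3 mm higher.
- ring_center (a point): Centre of the vent's fixed flat ring, on the shaft axis at the ring's top, 7 mm above the seat; ring 38 to 56 mm from the axis. x = key direction at rest. Two opposite notches, 15 mm wide, cut across it, one for each pin, turned 0.65 to 1.25 rad anticlockwise (from above) from x and -x; the exact angle is not given: see it, or feel for it with the pins, pressing lightly.
- vent: Round vent flange, 180 mm across, 6 mm thick, on the warmer's top; origin at its underside on the shaft axis. The handle pushed on at rest stops with its pins on the ring, 7 mm short of home. Over the notches it drops these 7 mm and the notch walls then hold the pins against the spring. The wound shaft can bind: the last drop may need a push of 10 to 15 N. The thin shutter blades are harmless.
- warmer: Low steel bread warmer cabinet, fixed, 300 x 300 mm, top 110 mm above the table, carrying the vent; origin at the centre of its underside.
- vent_shaft (a joint): Turn of the vent shaft in rad: 0 = vent shut (rest, against a stop), growing anticlockwise from above, at most 1.6. A torsion spring drives it back to 0: about 0.05 N m at 0, growing 0.07 N m per rad. Let go before the pins are in the notches, it springs back.
- shaker: Bystander: glass jar with a metal cap, 60 mm diameter, 110 mm high; origin at the centre of its underside. Leave alone.
- bowl: Bystander: small steel bowl, 90 mm across, 45 mm high; origin at the centre of its underside. Leave alone.
- dough_scraper: Bystander: flat wooden scraper board, 100 x 90 x 12 mm; origin at the centre of its underside. Leave alone.
There are look-alikes about, which are no part of the job. Of the things shaped like the part that bears handle_mid, the black one is meant.

How it is judged (in metres and radians):
On the way, in this order (a step that is already met when the one before it is completed fails the run):
1. the handle is on the shaft with its keyway over the key, the vent still shut (horizontal distance between handle_mid and key_seat below 0.005 m and angle between the x axis of handle_mid and the x axis of key_seat, either way round below 0.2 rad and z of handle_mid in the frame of key_seat below 0.045 m and value of joint vent_shaft below 0.3 rad), for 0.1 s.
2. the handle, on the shaft, has wound the vent open (horizontal distance between handle_mid and key_seat below 0.005 m and angle between the x axis of handle_mid and the x axis of key_seat, either way round below 0.2 rad and z of handle_mid in the frame of key_seat below 0.047 m and value of joint vent_shaft above 0.5 rad), for 0.1 s.
At the end, for the whole second after the job is handed in: The handle sits on the keyed shaft (axis within 5 mm, keyway along the key), fully home (at most 2.5 mm above its seat, tilted under 0.07 rad), the vent stays wound open by more than 0.5 rad and at rest, held by the pins in the notches (horizontal distance between handle_mid and key_seat below 0.005 m and angle between the x axis of handle_mid and the x axis of key_seat, either way round below 0.2 rad and z of handle_mid in the frame of key_seat between 0.029 and 0.0355 m and value of joint vent_shaft above 0.5 rad and angle between handle_mid's own z axis and vertical below 0.07 rad and velocity of joint vent_shaft between -0.05 and 0.05 rad/s); the robot touches nothing.
It fails at once if the jar moved more than 30 mm (distance of shaker from where it was at the start of the episode above 0.03 m).
It fails at once if the bowl moved more than 30 mm (distance of bowl from where it was at the start of the episode above 0.03 m).
It fails at once if the scraper board moved more than 30 mm (distance of dough_scraper from where it was at the start of the episode above 0.03 m).
It also fails if it takes over 58 s, if anything falls off the work surface, if the arm or the gripper's body presses on something with over 40 N, if the wrist force passes 120 N, or if a joint passes its speed limit or range.

## Working session

There is one attempt and no reset: what is moved stays moved. The work goes in short steps, Python scripts to look and compute and a tool call to move; the robot and the scene stay as the last step left them, time stands still between calls to the robot, and variables do not carry over. Pictures are saved under pics/ and viewed, and the job is handed in when it is done.

Besides the shell and the picture viewer there is one more tool, called after "Request:" by a JSON object that holds its "name" and its "arguments", one argument or row to a line. carry_out: Moves the arm, as the interface text tells. Its arguments: {"type":"object","properties":{"travel":{"type":"array"},"delta_rot":{"type":"array"},"fingers":{"type":"number"},"force":{"type":"number"}},"required":["travel","delta_rot"]}

```bash
mkdir -p pics; ls
python3 - <<'E'
from plant import bot,snapshot,camera_params,finder
import cv2
s=bot.read_state()
print({k:s[k] for k in s})
for n in("scene","top"):
    im=snapshot(n); cv2.imwrite(f"pics/{n}0.png",im[:,:,::-1]); 
    p=camera_params(n);print(n,p)
for n in("scene","top"):
    for th in("handle_mid","handle_pin","key_seat","ring_center","handle_socket"):
        print(n,th,[(round(d["confidence"],2),[round(float(v),1) for v in d["xy"]]) for d in finder.spot_point(n,th)])
print(bot.read_state()["t"])
E
```

```text
pics
{'t': 0.0, 'qpos': array([-1.36782416,  0.38381646,  0.04383319,  1.5995807 , -0.01792045,
        1.16115622, -0.0498674 ]), 'dq': array([-0.00154936, -0.00025658,  0.00071981, -0.00072736, -0.00037988,
        0.00078373,  0.00012494]), 'joint_efforts': array([-2.60032857e-04, -4.33457708e+01,  1.02411859e+00, -2.49509758e+01,
        1.04678725e-02,  1.14262156e-02,  1.25363272e-06]), 'tool_pos': array([192.27153404, 619.85840891, 200.29606944]), 'orientation': array([ 0.56853869, -0.42004792,  0.56994959,  0.41890448]), 'ft_force': array([-0.30956396,  0.46547986,  0.74918484]), 'ft_torque': array([0.01924448, 0.01376603, 0.02437256]), 'width': 85.32941958365558}
scene {'fovy': 43.11294930711531, 'cx': 278.4882928651577, 'cy': 194.744562559494, 'dist_coeffs': array([-0.10484325,  0.        ,  0.        ,  0.        ,  0.        ]), 'world_to_cam': array([[ 8.52569693e-01,  5.22375184e-01, -1.57824597e-02,
        -4.12030922e+02],
       [ 4.09620246e-01, -6.86686762e-01, -6.00560192e-01,
        -1.41742830e+02],
       [-3.24555347e-01,  5.05554604e-01, -7.99423773e-01,
  
[... 645 characters left out ...]
ne handle_mid [(0.88, [212.2, 352.0]), (0.63, [279.2, 263.4]), (0.59, [260.2, 304.8])]
scene handle_pin [(0.83, [263.1, 327.0]), (0.62, [196.1, 360.2]), (0.59, [297.4, 268.6])]
scene key_seat [(0.82, [332.4, 155.9])]
scene ring_center [(0.81, [333.4, 156.1])]
scene handle_socket [(0.91, [260.8, 316.2]), (0.87, [216.2, 363.0]), (0.71, [282.6, 271.8])]
top handle_mid [(0.93, [386.2, 169.7]), (0.8, [337.1, 179.2]), (0.8, [440.9, 177.2])]
top handle_pin [(0.94, [447.1, 190.8]), (0.93, [391.1, 163.4]), (0.78, [325.5, 171.6])]
top key_seat [(0.95, [215.3, 188.3])]
top ring_center [(0.71, [213.7, 184.1])]
top handle_socket [(0.83, [380.7, 175.0]), (0.66, [438.3, 184.1]), (0.61, [335.0, 178.7])]
0.6
```

View pics/scene0.png

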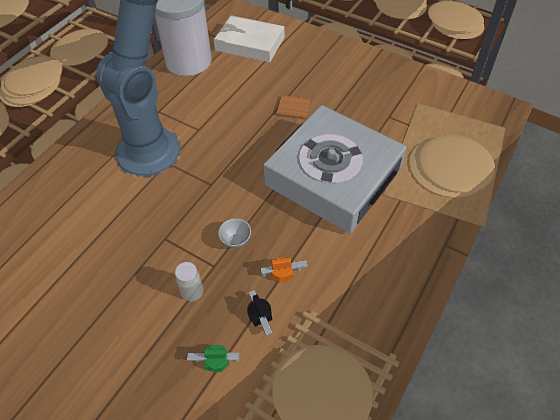

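View pics/top0.png

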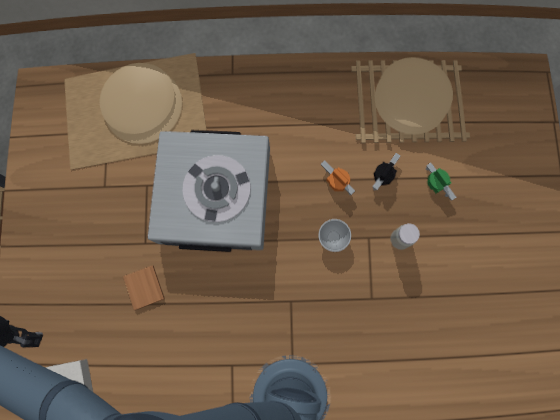

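Run:
```python
import cv2
a=cv2.imread("pics/top0.png")
cv2.imwrite("pics/topv.png",cv2.resize(a[130:250,150:280],None,fx=5,fy=5,interpolation=cv2.INTER_CUBIC)[:600])
cv2.imwrite("pics/toph.png",cv2.resize(a[140:230,310:470],None,fx=5,fy=5,interpolation=cv2.INTER_CUBIC))
a=cv2.imread("pics/scene0.png")
cv2.imwrite("pics/scv.png",cv2.resize(a[100:210,260:410],None,fx=5,fy=5,interpolation=cv2.INTER_CUBIC))
cv2.imwrite("pics/sch.png",cv2.resize(a[240:390,180:330],None,fx=4,fy=4,interpolation=cv2.INTER_CUBIC))
```

```text
(no output)
```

View pics/topv.png

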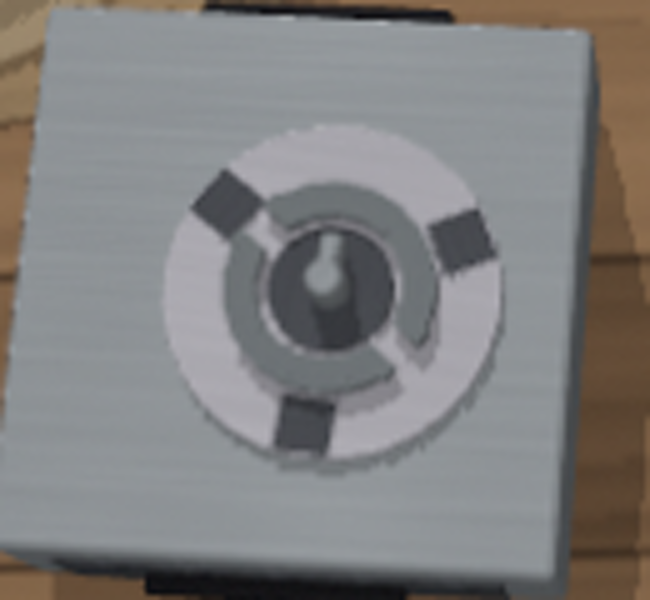

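View pics/toph.png

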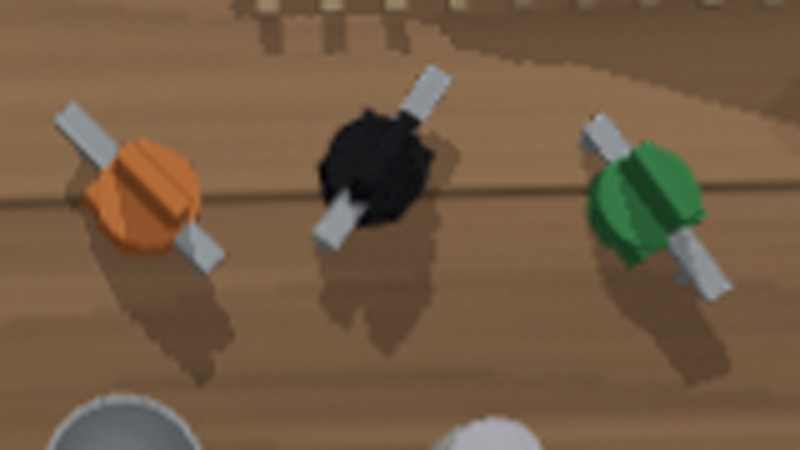

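View pics/scv.png

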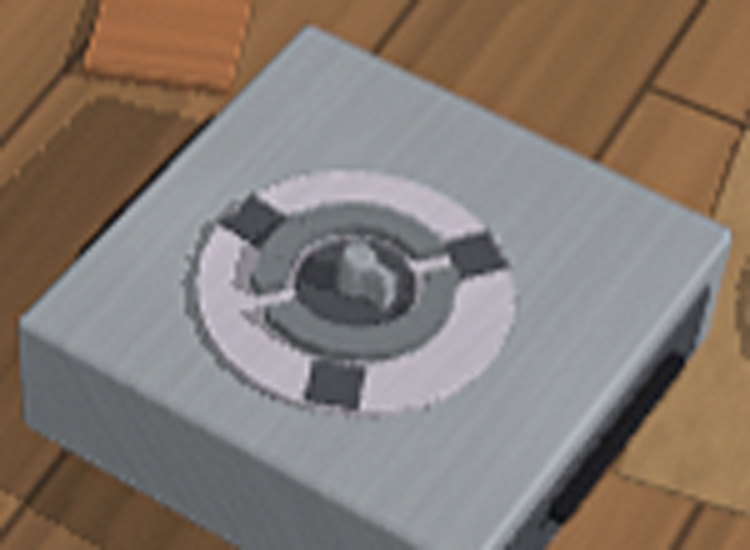

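View pics/sch.png

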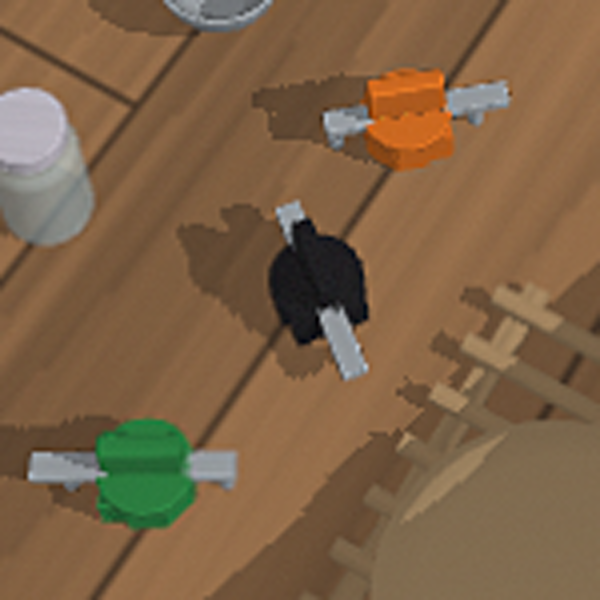

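The black handle is at about (385,172) in top and (260,308) in scene. Its long arm seems to point to the upper right in top. The key on the vent points image-up at (215,180), and the notches are at the upper left and lower right of the ring. I'll fit models next.

```bash
cat > h.py <<'E'
import numpy as np, cv2
from scipy.optimize import minimize, least_squares
from plant import bot,snapshot,camera_params,finder
from scipy.spatial.transform import Rotation as R
P={n:camera_params(n) for n in("scene","top")}
def proj(n,X):
    p=P[n];f=210/np.tan(np.radians(p["fovy"]/2));W=p["world_to_cam"]
    K=np.array([[f,0,p["cx"]],[0,f,p["cy"]],[0,0,1.]])
    return cv2.projectPoints(np.asarray(X,float).reshape(-1,1,3),cv2.Rodrigues(W[:3,:3])[0],W[:3,3],K,p["dist_coeffs"])[0].reshape(-1,2)
def unproj(n,uv,z):
    p=P[n];f=210/np.tan(np.radians(p["fovy"]/2));W=p["world_to_cam"]
    K=np.array([[f,0,p["cx"]],[0,f,p["cy"]],[0,0,1.]])
    r=cv2.undistortPoints(np.asarray(uv,float).reshape(-1,1,2),K,p["dist_coeffs"]).reshape(-1,2)
    d=np.c_[r,np.ones(len(r))]@W[:3,:3]; c=-W[:3,:3].T@W[:3,3]
    return c+d*((np.asarray(z)-c[2])/d[:,2])[:,None]
def box(x0,x1,y0,y1,z0,z1): return np.array([[x,y,z] for x in(x0,x1) for y in(y0,y1) for z in(z0,z1)],float)
a=np.linspace(0,2*np.pi,49)
def cyl(r,z0,z1,cx=0): return np.vstack([np.c_[cx+r*np.cos(a),r*np.sin(a),0*a+z] for z in(z0,z1)])
PARTS=[cyl(30,0,32),box(-25,25,-7,7,32,66),box(0,68,-5,5,23,32),box(-54,0,-5,5,23,32),cyl(5,0,23,47),cyl(5,0,23,-47)]
def pose(x,y,yaw,z=0): 
    c,s=np.cos(yaw),np.sin(yaw)
    return lambda Q: Q@np.array([[c,-s,0],[s,c,0],[0,0,1]]).T+[x,y,z]
def render(n,T,S=4):
    m=np.zeros((420*S,560*S),np.uint8)
    for Q in PARTS:
        h=cv2.convexHull(proj(n,T(Q)).astype(np.float32))
        cv2.fillConvexPoly(m,np.round(((h+.5)*S-.5)*16).astype(np.int32),1,shift=4)
    return cv2.resize(m.astype(np.float32),(560,420),interpolation=cv2.INTER_AREA)
E
cat > f.py <<'E'
from h import *
M={}
for n,c in(("scene",(260,308)),("top",(385,172))):
    snapshot(n)
    L=finder.silhouettes(n,"handle_mid")
    L.sort(key=lambda d:np.hypot(*(np.array(d["xy"])-c)))
    M[n]=L[0]["region"].astype(np.float32);print(n,L[0]["xy"],L[0]["confidence"],M[n].sum())
np.savez("M.npz",**M)
x0=unproj("top",[[385,172]],33)[0];print(x0)
def cost(q,ns=("scene","top")):
    T=pose(q[0],q[1],q[2]/20);c=0
    for n in ns:
        r=render(n,T);c+=np.abs(r-M[n]).sum()/M[n].sum()
    return c
for ns in(("scene","top"),("top",),("scene",)):
  best=None
  for yaw in np.arange(-np.pi,np.pi,np.pi/8):
    c=cost([x0[0],x0[1],yaw*20],ns)
    if best is None or c<best[0]:best=(c,yaw)
  for y in(best[1],best[1]+np.pi):
    r=minimize(cost,[x0[0],x0[1],y*20],args=(ns,),method="Nelder-Mead",options=dict(initial_simplex=[[x0[0]+i,x0[1]+j,y*20+k] for i,j,k in((0,0,0),(8,0,0),(0,8,0),(0,0,4))]))
    print(ns,r.x[:2],r.x[2]/20,r.fun)
for n in("scene","top"):
    print(n,[(d["xy"],d["confidence"]) for d in finder.silhouettes(n,"vent")],[(d["xy"],d["confidence"]) for d in finder.spot_point(n,"ring_center")],[(d["xy"],d["confidence"]) for d in finder.spot_point(n,"key_seat")])
E
python3 f.py
```

```text
scene [258.8, 311.3] 0.9 646.0
top [385.2, 171.9] 0.9 465.0
[ 605.878638   -282.11836121   33.        ]
('scene', 'top') [ 603.90557003 -286.31017077] -0.6183423539602199 0.3653402626514435
('scene', 'top') [ 605.16906086 -286.9367524 ] 2.5201925107400136 0.43008339405059814
('top',) [ 604.82692525 -282.11472068] -0.6333234755262689 0.16155913472175598
('top',) [ 605.22455204 -282.91431155] 2.523218831451388 0.21438172459602356
('scene',) [ 603.75060079 -288.52047555] -0.6159612300386377 0.1130998432636261
('scene',) [ 604.45993701 -289.17468359] 2.5187944514616745 0.14047987759113312
scene [([331.4, 159.8], 0.68)] [([331.3, 158.2], 0.64)] [([332.4, 157.6], 0.92)]
top [([214.1, 188.3], 0.73)] [([215.5, 187.5], 0.65)] [([217.0, 188.5], 0.88)]
```

```bash
cat > ov.py <<'E'
from h import *
M=np.load("M.npz")
out=[]
for n,(x0,y0) in(("scene",(225,270)),("top",(350,135))):
    im=cv2.imread(f"pics/{n}0.png")
    b=cv2.resize(im[y0:y0+75,x0:x0+75],None,fx=8,fy=8,interpolation=cv2.INTER_NEAREST)[:, :400 if 0 else 600]
    for m,c in((M[n],(0,255,255)),(render(n,pose(604.8,-282.1,-.633)),(0,255,0)),(render(n,pose(603.7,-288.5,-.616)),(255,0,255))):
        mm=cv2.resize(m[y0:y0+75,x0:x0+75],None,fx=8,fy=8,interpolation=cv2.INTER_LINEAR)
        k,_=cv2.findContours((mm>.5).astype(np.uint8),0,1);cv2.drawContours(b,k,-1,c,1)
    cv2.imwrite(f"pics/ov_{n}.png",b)
E
python3 ov.py
```

```text
(no output)
```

View pics/ov_scene.png

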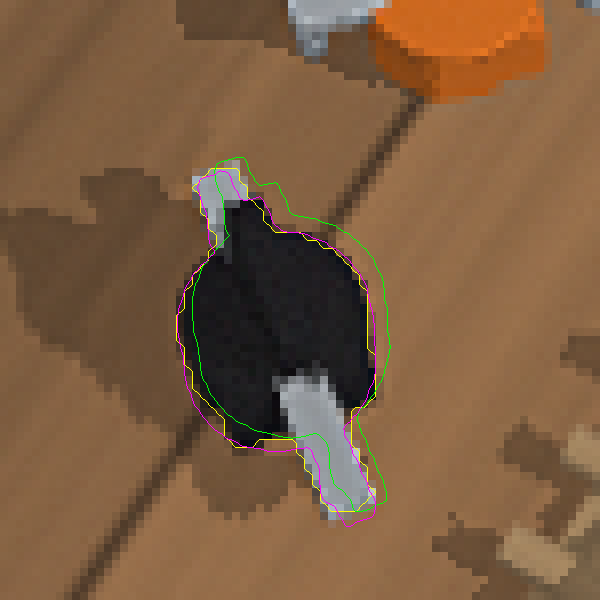

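View pics/ov_top.png

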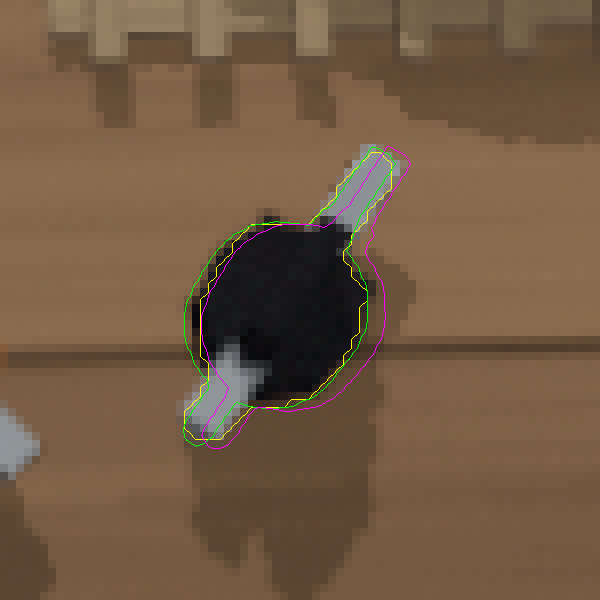

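```bash
cat > v.py <<'E'
from h import *
import sys
s=bot.read_state();Rm=R.from_quat(s["orientation"],scalar_first=True).as_matrix();print(Rm.round(3))
for n,c in(("scene",[332,157]),("top",[216,188])):
    print(n,unproj(n,[c],116)[0].round(1), (-P[n]["world_to_cam"][:3,:3].T@P[n]["world_to_cam"][:3,3]).round(0))
def overlay(q,tag,src="0",off={"scene":(290,120),"top":(175,150)}):
    x,y,k,nt,zs=q
    for n,(x0,y0) in off.items():
        im=cv2.imread(f"pics/{n}{src}.png")
        S=8
        b=cv2.resize(im[y0:y0+75,x0:x0+80],None,fx=S,fy=S,interpolation=cv2.INTER_CUBIC)
        def ln(Q,yaw,c,cl=False):
            u=proj(n,pose(x,y,yaw,zs)(np.array(Q,float)));u=((u-[x0,y0]+.5)*S-.5)
            cv2.polylines(b,[np.round(u).astype(np.int32)],cl,c,1)
        circ=lambda r,z:np.c_[r*np.cos(a),r*np.sin(a),0*a+z]
        ln(circ(34,0),0,(0,255,255));ln(circ(38,7),0,(0,255,0));ln(circ(56,7),0,(0,255,0));ln(circ(90,116-zs),0,(255,0,0))
        ln(circ(9,25),0,(255,0,255))
        ln([[0,-5,20],[24,-5,20],[24,5,20],[0,5,20]],k,(0,0,255)); ln([[0,-3,23],[24,-3,23],[24,3,23],[0,3,23]],k,(0,128,255))
        for w in(0,np.pi):
            for e in(-7.5,7.5): ln([[37,e,7],[56,e,7]],k+nt+w,(255,255,0))
        cv2.imwrite(f"pics/{tag}_{n}.png",b)
if __name__=="__main__":
    overlay([float(v) for v in sys.argv[2:]],sys.argv[1])
E
python3 v.py v1 565 175 0 0.9 122
```

```text
[[-0.    -0.955  0.296]
 [ 0.     0.296  0.955]
 [-1.     0.     0.   ]]
scene [553.7 177.4 116. ] [ 954. -731. 1251.]
top [551.6 180.3 116. ] [ 246.  -15. 1355.]
```

View pics/v1_top.png

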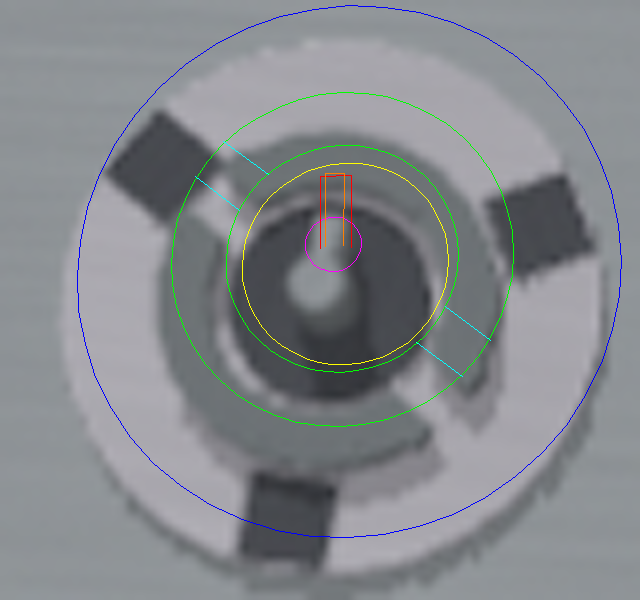

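View pics/v1_scene.png

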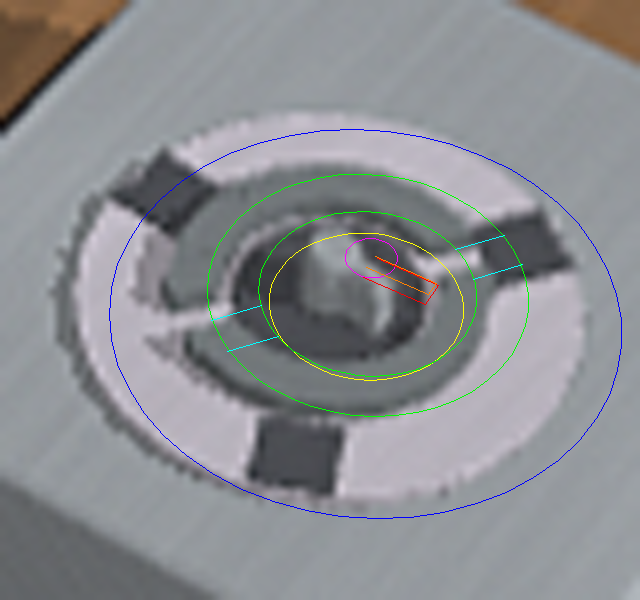

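```bash
python3 v.py v2 552.5 179.5 0 0.9 122
```

```text
[[-0.    -0.955  0.296]
 [ 0.     0.296  0.955]
 [-1.     0.     0.   ]]
scene [553.7 177.4 116. ] [ 954. -731. 1251.]
top [551.6 180.3 116. ] [ 246.  -15. 1355.]
```

View pics/v2_top.png

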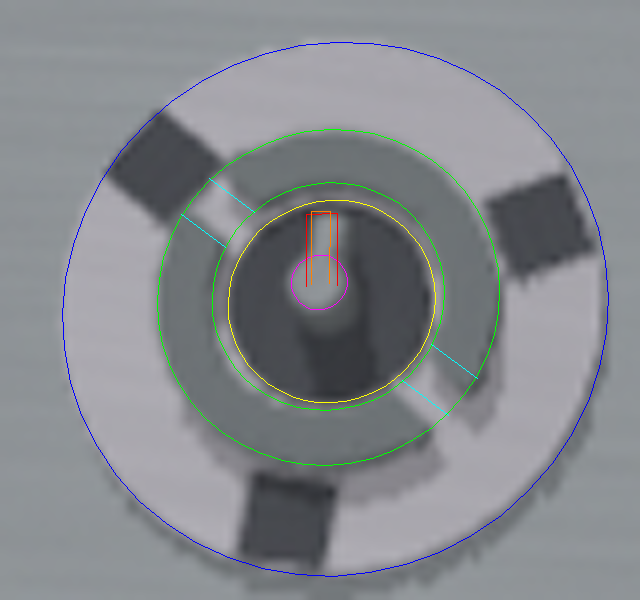

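View pics/v2_scene.png

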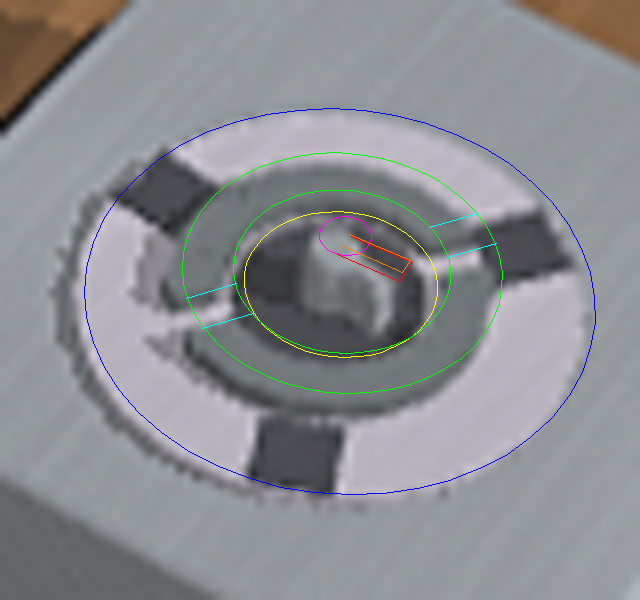

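```bash
python3 v.py v3 551.5 177.5 -0.07 0.87 116
```

```text
[[-0.    -0.955  0.296]
 [ 0.     0.296  0.955]
 [-1.     0.     0.   ]]
scene [553.7 177.4 116. ] [ 954. -731. 1251.]
top [551.6 180.3 116. ] [ 246.  -15. 1355.]
```

View pics/v3_top.png

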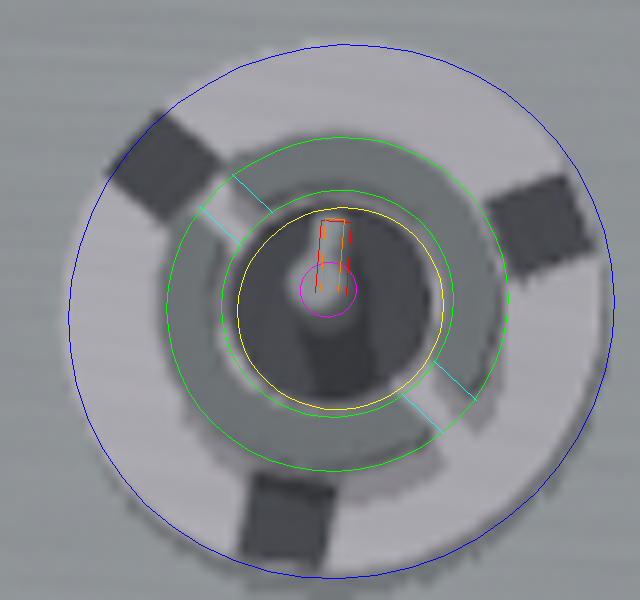

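View pics/v3_scene.png

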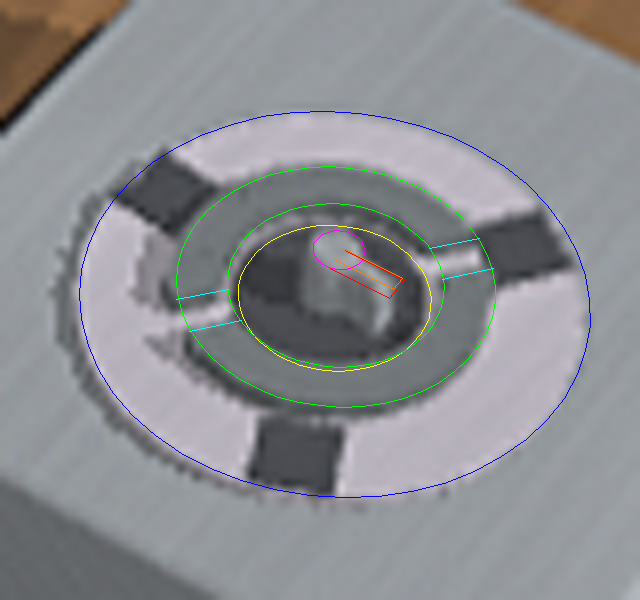

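Both cameras agree on the vent's position relative to the handle to about 2 mm: top gives (-50.8, 462.1) and scene gives (-52.7, 463.2). The absolute bias between the cameras is about 6 mm. The seat is at z≈116, the key yaw is about -0.07 and the notch is about 0.87 from the key. Moving towards the handle now.

Request:
{"name": "carry_out", "arguments": {
  "travel": [
    [0,-0.0275,-0.0309],
    [0,-0.055,-0.0618],
    [0,-0.0825,-0.0927],
    [0,-0.11,-0.1236],
    [0,-0.1375,-0.1545],
    [0,-0.165,-0.1854],
    [0,-0.1925,-0.2163],
    [0,-0.22,-0.2472],
    [0,-0.2475,-0.2781],
    [0,-0.275,-0.309],
    [0,-0.3025,-0.3399],
    [0,-0.33,-0.3708]
  ],
  "delta_rot": [
    [0.12,0,0],
    [0.24,0,0],
    [0.36,0,0],
    [0.48,0,0],
    [0.6,0,0],
    [0.72,0,0],
    [0.84,0,0],
    [0.96,0,0],
    [1.08,0,0],
    [1.2,0,0],
    [1.32,0,0],
    [1.44,0,0]
  ],
  "fingers": 1,
  "force": 60
}}

```text
t: 2.1
tool_pos: [398.4, 167.1, 202.1]
orientation: [0.705, 0.063, 0.704, -0.062]
ft_force: [1.5, 0.1, -0.3]
width: 85.1
```

```bash
cat > st.py <<'E'
from h import *
def st(tgt=None,yaw=None):
    s=bot.read_state();Rm=R.from_quat(s["orientation"],scalar_first=True).as_matrix()
    y=np.arctan2(Rm[1,2],Rm[0,2])
    print("t",round(s["t"],2),"pos",s["tool_pos"].round(1),"jawyaw",round(y,3),"xax",Rm[:,0].round(3),"q",s["qpos"].round(2),"F",s["ft_force"].round(1),"M",s["ft_torque"].round(2),"w",round(s["width"],1))
    if tgt is not None:
        d=np.array(tgt)-s["tool_pos"]; print("travel",(Rm.T@d).round(1))
    if yaw is not None: print("rx",(y-yaw+np.pi)%(2*np.pi)-np.pi)
    return s
if __name__=="__main__":
    import sys
    v=[float(k) for k in sys.argv[1:]]
    st(v[:3] if len(v)>2 else None, v[3] if len(v)>3 else None)
E
python3 st.py 604 -285 150 -2.19
```

```text
t 2.1 pos [398.4 167.1 202.1] jawyaw -0.176 xax [ 0.001  0.001 -1.   ] q [-0.98 -0.07  0.47  2.11  0.03  1.09 -0.7 ] F [ 1.5  0.1 -0.3] M [-0.02 -0.09 -0.01] w 85.1
travel [  51.6 -409.3  281.4]
rx 2.0143756261617938
```

Request:
{"name": "carry_out", "arguments": {
  "travel": [
    [0,-0.034,0.0234],
    [0,-0.068,0.0468],
    [0,-0.102,0.0702],
    [0,-0.136,0.0936],
    [0,-0.17,0.117],
    [0,-0.204,0.1404],
    [0,-0.238,0.1638],
    [0,-0.272,0.1872],
    [0,-0.306,0.2106],
    [0,-0.34,0.234],
    [0,-0.374,0.2574],
    [0,-0.409,0.281]
  ],
  "delta_rot": [
    [0.12,0,0],
    [0.24,0,0],
    [0.36,0,0],
    [0.48,0,0],
    [0.6,0,0],
    [0.72,0,0],
    [0.84,0,0],
    [0.96,0,0],
    [1.08,0,0],
    [1.2,0,0],
    [1.32,0,0],
    [1.44,0,0]
  ]
}}

```text
t: 3.1
tool_pos: [606.7, -282.2, 201.4]
orientation: [0.489, 0.511, 0.489, -0.511]
ft_force: [1.1, 0.2, 1.2]
width: 85.2
```

```bash
python3 st.py 604 -285 120 -2.19
```

```text
t 3.1 pos [ 606.7 -282.2  201.4] jawyaw -1.614 xax [ 0.     0.001 -1.   ] q [-0.26  0.56  0.9   1.58 -0.46  1.23 -0.9 ] F [1.1 0.2 1.2] M [-0.05 -0.05  0.01] w 85.2
travel [81.4 -2.6  3. ]
rx 0.5759677204021871
```

Request:
{"name": "carry_out", "arguments": {
  "travel": [
    [0.016,-0.0005,0.0005],
    [0.032,-0.001,0.001],
    [0.048,-0.0015,0.002],
    [0.064,-0.002,0.0025],
    [0.081,-0.0026,0.003],
    [0.081,-0.0026,0.003]
  ],
  "delta_rot": [
    [0.115,0,0],
    [0.23,0,0],
    [0.345,0,0],
    [0.46,0,0],
    [0.575,0,0],
    [0.576,0,0]
  ]
}}

```text
t: 3.6
tool_pos: [600.5, -282.0, 116.3]
orientation: [-0.323, -0.626, -0.327, 0.63]
ft_force: [0.6, 0.7, -0.6]
width: 86.0
```

```bash
cat > g.py <<'E'
from h import *
import sys
from st import st
tag=sys.argv[1]
s=st()
c=s["tool_pos"]
for n in("scene","top"):
    im=snapshot(n)[:,:,::-1].copy(); cv2.imwrite(f"pics/{n}{tag}.png",im)
    u=proj(n,[c])[0]; x0,y0=(u-[37,45]).astype(int)
    x0=min(max(x0,0),560-75);y0=min(max(y0,0),420-75)
    b=cv2.resize(im[y0:y0+75,x0:x0+75],None,fx=8,fy=8,interpolation=cv2.INTER_CUBIC)
    Rm=R.from_quat(s["orientation"],scalar_first=True).as_matrix()
    w=s["width"]/2
    # finger inner faces & outer backs, at tip height
    for z in(w,w+14.5,-w,-w-14.5):
        q=proj(n,[c+Rm@np.array([-13*w/42.5,e,z]) for e in(-11,11)])
        q=((q-[x0,y0]+.5)*8-.5).round().astype(np.int32);cv2.polylines(b,[q],False,(0,255,0),1)
    cv2.imwrite(f"pics/g{tag}_{n}.png",b)
E
python3 g.py 1
```

```text
t 3.6 pos [ 600.5 -282.   116.3] jawyaw -2.187 xax [-0.007  0.003 -1.   ] q [-0.3   0.69  0.96  1.66 -0.62  1.13 -1.35] F [ 0.6  0.7 -0.6] M [ 0.06 -0.01 -0.  ] w 86.0
```

View pics/g1_scene.png

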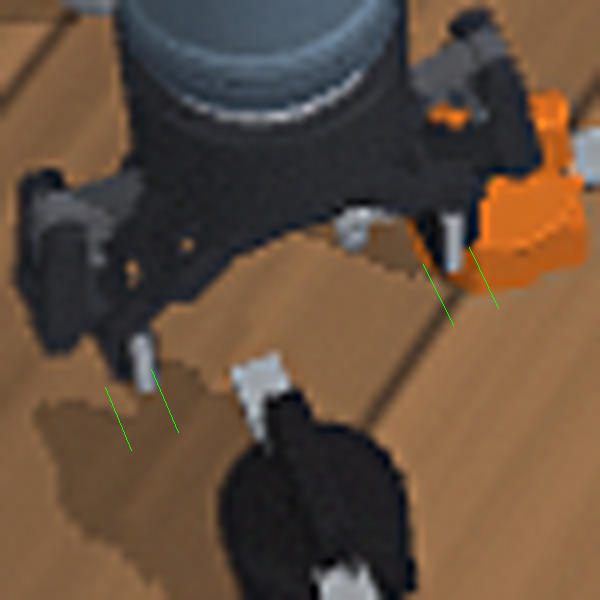

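View pics/g1_top.png

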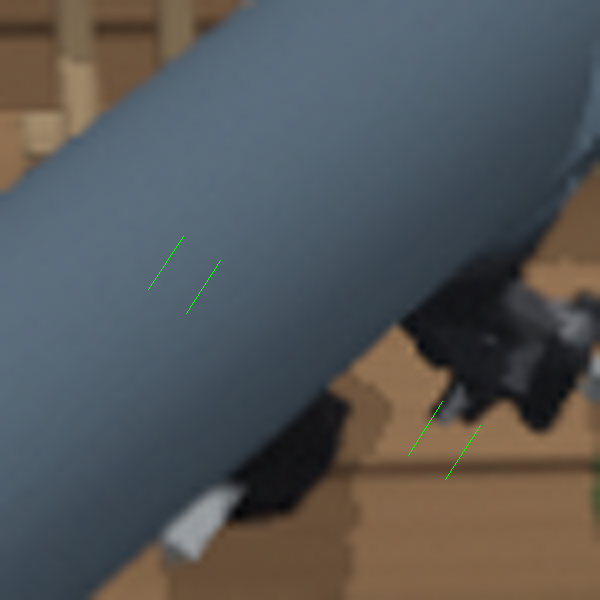

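Request:
{"name": "carry_out", "arguments": {
  "travel": [
    [0,0,0],
    [0,0,0],
    [0,0,0]
  ],
  "delta_rot": [
    [0,0,0],
    [0,0,0],
    [0,0,0]
  ]
}}

```text
t: 3.95
tool_pos: [603.7, -284.6, 122.3]
orientation: [0.326, 0.628, 0.325, -0.627]
ft_force: [-0.4, -0.3, -0.3]
width: 85.7
```

```bash
python3 g.py 2;python3 st.py 604 -285 38 -2.19
```

```text
t 3.95 pos [ 603.7 -284.6  122.3] jawyaw -2.185 xax [ 0.003 -0.001 -1.   ] q [-0.3   0.69  0.96  1.66 -0.61  1.13 -1.35] F [-0.4 -0.3 -0.3] M [ 0.01  0.02 -0.03] w 85.7
t 4.05 pos [ 603.4 -284.4  121.8] jawyaw -2.185 xax [ 0.002 -0.    -1.   ] q [-0.3   0.69  0.96  1.66 -0.62  1.13 -1.35] F [ 0.7 -0.6 -0.6] M [0.02 0.01 0.02] w 85.6
travel [83.8  0.7  0.2]
rx 0.0046860328126996365
```

View pics/g2_scene.png

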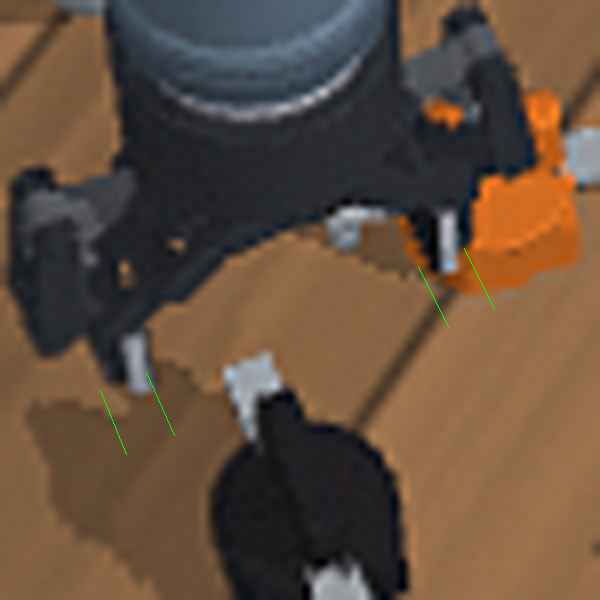

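View pics/g2_top.png

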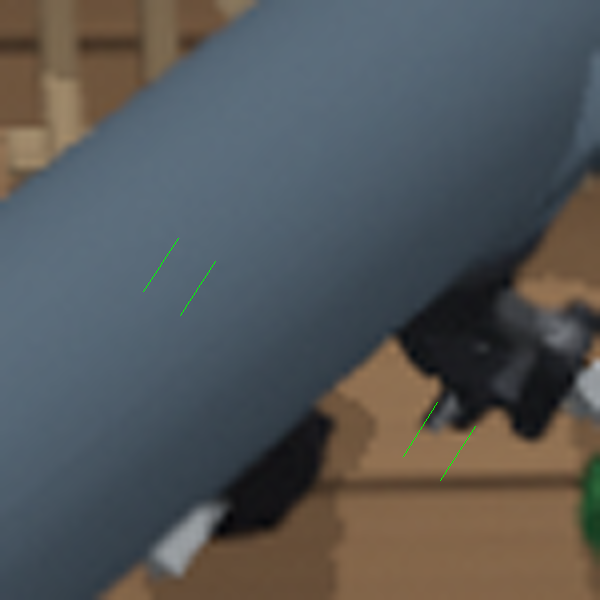

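Request:
{"name": "carry_out", "arguments": {
  "travel": [
    [0.02,0,0],
    [0.04,0,0],
    [0.06,0,0],
    [0.072,0,0],
    [0.08,0,0],
    [0.083,0,0],
    [0.083,0,0],
    [0.083,0,0]
  ],
  "delta_rot": [
    [0,0,0],
    [0,0,0],
    [0,0,0],
    [0,0,0],
    [0,0,0],
    [0,0,0],
    [0,0,0],
    [0,0,0]
  ]
}}

```text
t: 4.72
tool_pos: [603.4, -284.7, 38.7]
orientation: [0.326, 0.628, 0.325, -0.628]
ft_force: [-0.4, -0.6, 0.9]
width: 85.3
```

```bash
python3 g.py 3
```

```text
t 4.72 pos [ 603.4 -284.7   38.7] jawyaw -2.186 xax [ 0.001 -0.001 -1.   ] q [-0.25  0.78  0.88  1.7  -0.7   1.01 -1.3 ] F [-0.4 -0.6  0.9] M [0.01 0.06 0.05] w 85.3
```

View pics/g3_scene.png

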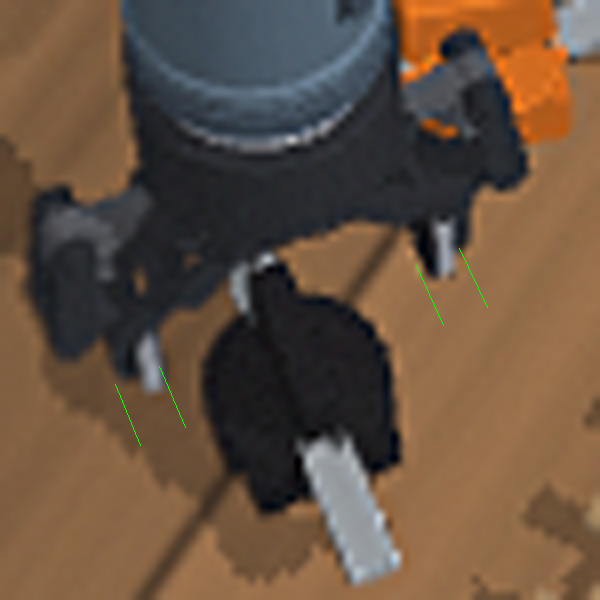

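Run:
```python
from h import *
n="scene"
c=np.array([603.4,-284.7,38.7]);x0,y0=(proj(n,[c])[0]-[37,45]).astype(int)
for p in([603.7,-288.5,51],[603.7,-288.5,66],[603.4,-284.7,51]): print(p,((proj(n,[p])[0]-[x0,y0]+.5)*8-.5).round(0))
```

```text
[603.7, -288.5, 51] [296. 357.]
[603.7, -288.5, 66] [294. 336.]
[603.4, -284.7, 51] [302. 347.]
```

Request:
{"name": "carry_out", "arguments": {
  "travel": [
    [0,0,0],
    [0,0,0],
    [0,0,0],
    [0,0,0],
    [0,0,0],
    [0,0,0],
    [0,0,0],
    [0,0,0],
    [0,0,0],
    [0,0,0]
  ],
  "delta_rot": [
    [0,0,0],
    [0,0,0],
    [0,0,0],
    [0,0,0],
    [0,0,0],
    [0,0,0],
    [0,0,0],
    [0,0,0],
    [0,0,0],
    [0,0,0]
  ],
  "fingers": 0,
  "force": 70
}}

```text
t: 5.65
tool_pos: [602.7, -284.1, 37.6]
orientation: [-0.325, -0.628, -0.325, 0.628]
ft_force: [-0.3, 0.3, -0.3]
width: 0.0
```

```bash
python3 g.py 4
```

```text
t 5.65 pos [ 602.7 -284.1   37.6] jawyaw -2.186 xax [-0.  0. -1.] q [-0.25  0.78  0.88  1.7  -0.7   1.01 -1.3 ] F [-0.3  0.3 -0.3] M [ 0.01 -0.02  0.04] w 0.0
```

View pics/g4_scene.png

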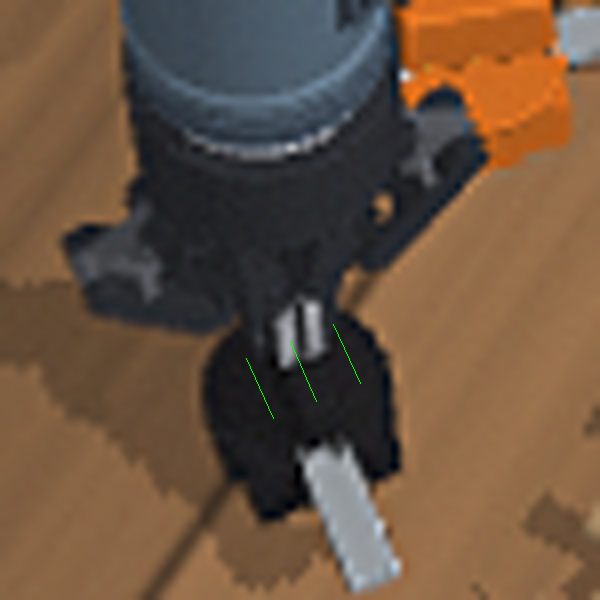

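View pics/g4_top.png

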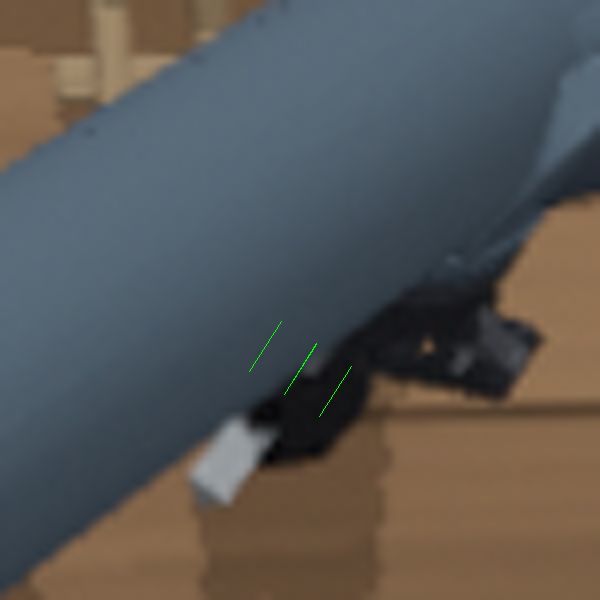

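Run:
```python
from h import *
im=cv2.imread("pics/scene4.png");cv2.imwrite("pics/s4z.png",cv2.resize(im[260:350,215:310],None,fx=6,fy=6,interpolation=cv2.INTER_LANCZOS4))
b=cv2.resize(im[260:350,215:310],None,fx=6,fy=6,interpolation=cv2.INTER_LANCZOS4).astype(float)
cv2.imwrite("pics/s4g.png",np.clip(255*(b/255)**.4,0,255).astype(np.uint8))
im=cv2.imread("pics/scene0.png")
b=cv2.resize(im[270:345,225:300],None,fx=8,fy=8,interpolation=cv2.INTER_LANCZOS4).astype(float)
b=np.clip(255*(np.clip(b,0,255)/255)**.4,0,255).astype(np.uint8)
T=pose(603.7,-288.5,-.62)
for Q in PARTS:
    h=cv2.convexHull(proj("scene",T(Q)).astype(np.float32)).reshape(-1,2)
    cv2.polylines(b,[(((h-[225,270]+.5)*8-.5)).astype(np.int32)],True,(0,255,0),1)
cv2.imwrite("pics/s0g.png",b)
```

```text
(no output)
```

View pics/s4g.png

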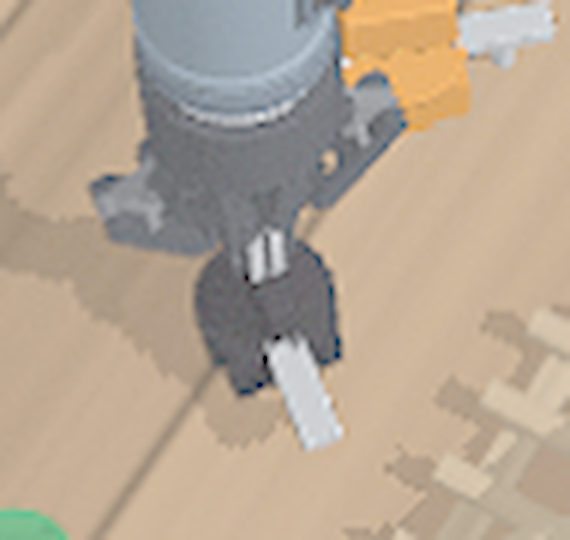

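View pics/s0g.png

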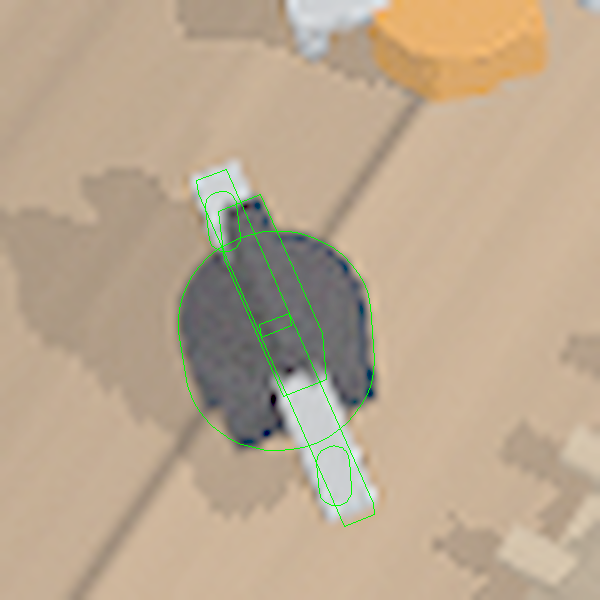

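Run:
```python
from h import *
def crop(c,n,uv):
    x0,y0=(proj(n,[c])[0]-[37,45]).astype(int);return (np.array(uv)+.5)/8-.5+[x0,y0]
def tri(us,ut):
    f=lambda X:np.r_[proj("scene",[X])[0]-us,proj("top",[X])[0]-ut]
    r=least_squares(f,[600,-280,60.]);print(r.x.round(1),r.fun.round(2))
c=[603.4,-284.4,121.8]
tri(crop(c,"scene",(140,390)),crop(c,"top",(437,420)))
c=[602.7,-284.1,37.6]
tri(crop(c,"scene",(300,365)),crop(c,"top",(318,368)))
```

```text
[ 576.  -323.9  149.3] [ 0.94 -0.2   0.79  0.74]
[ 602.1 -287.2   45.9] [-0.67  0.15 -0.56 -0.54]
```

Run:
```python
from h import *
n="top"
x0,y0=360,135
im=cv2.imread("pics/top4.png")
b=cv2.resize(im[y0:y0+55,x0:x0+60],None,fx=12,fy=12,interpolation=cv2.INTER_CUBIC)[:600]
b=(255*(b/255.)**.5).astype(np.uint8)
cv2.imwrite("pics/t4g.png",b)
im=cv2.imread("pics/top0.png")
b=cv2.resize(im[y0:y0+55,x0:x0+60],None,fx=12,fy=12,interpolation=cv2.INTER_CUBIC)[:600]
b=(255*(b/255.)**.5).astype(np.uint8)
T=pose(604.8,-282.1,-.63)
for Q in PARTS:
    h=cv2.convexHull(proj(n,T(Q)).astype(np.float32)).reshape(-1,2)
    cv2.polylines(b,[(((h-[x0,y0]+.5)*12-.5)).astype(np.int32)],True,(0,255,0),1)
cv2.imwrite("pics/t0g.png",b)
```

```text
(no output)
```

View pics/t4g.png

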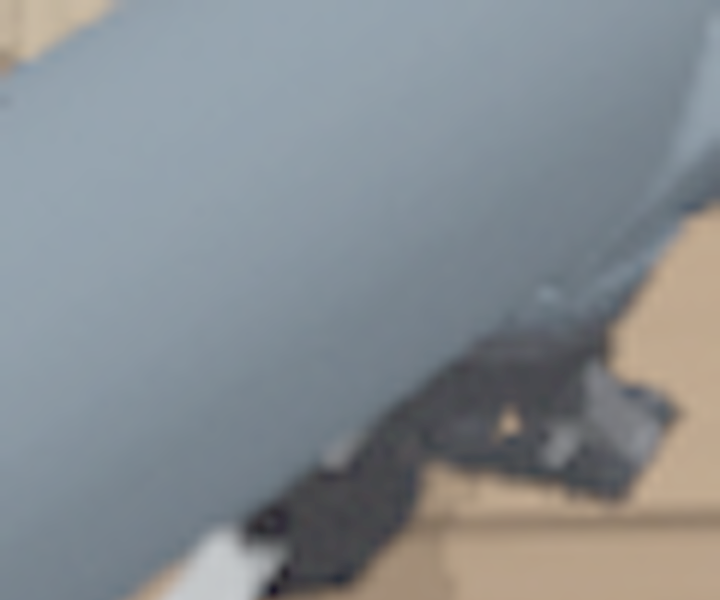

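View pics/t0g.png

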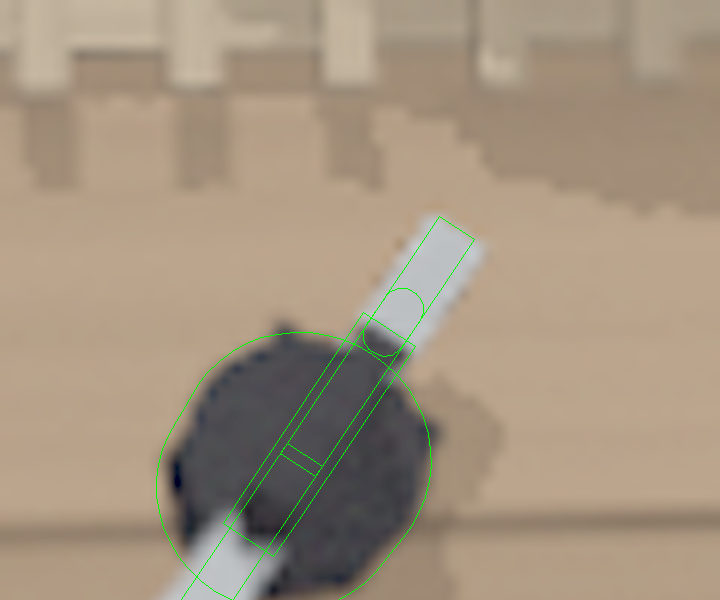

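Run:
```python
from h import *
us=np.array([267,284])/6+[215,260]; ut=np.array([333,458])/12+[360,135]
xh=np.array([.814,-.58,0])
for w in(0,11,15):
    f=lambda X:np.r_[proj("scene",[X+w*xh])[0]-us,proj("top",[X-w*xh])[0]-ut]
    r=least_squares(f,[600,-280,60.]);print(w,r.x.round(1),r.fun.round(2))
```

```text
0 [ 602.5 -286.8   38.9] [-0.75  0.17 -0.63 -0.6 ]
11 [ 602.6 -289.1   65.8] [-0.07  0.02 -0.06 -0.06]
15 [ 602.6 -290.    75.6] [ 0.19 -0.04  0.16  0.15]
```

The fingers closed to 0 mm. Triangulating with a pad near edge (scene) and far edge (top) puts the shut pads' lower ends at z≈66, on top of the blade. So the tips seem to sit about 28 mm above the reported TCP. I'll check that by gentle touch.

Request:
{"name": "carry_out", "arguments": {
  "travel": [
    [0.001,0,0],
    [0.002,0,0],
    [0.003,0,0],
    [0.003,0,0]
  ],
  "delta_rot": [
    [0,0,0],
    [0,0,0],
    [0,0,0],
    [0,0,0]
  ]
}}

```text
t: 6.08
tool_pos: [602.9, -284.2, 36.6]
orientation: [0.325, 0.628, 0.325, -0.628]
ft_force: [-2.4, 1.3, 9.0]
width: 0.0
```

```bash
python3 st.py
```

```text
t 6.08 pos [ 602.9 -284.2   36.6] jawyaw -2.186 xax [ 0.     0.001 -1.   ] q [-0.24  0.78  0.88  1.7  -0.7   1.01 -1.3 ] F [-2.4  1.3  9. ] M [ 0.51  0.59 -0.01] w 0.0
```

Request:
{"name": "carry_out", "arguments": {
  "travel": [
    [-0.002,0,0],
    [-0.002,0,0],
    [-0.002,0,0],
    [-0.002,0,0],
    [-0.002,0,0],
    [-0.002,0,0],
    [0.008,0,0],
    [0.018,0,0],
    [0.022,0,0],
    [0.026,0,0],
    [0.027,0,0],
    [0.027,0,0]
  ],
  "delta_rot": [
    [0,0,0],
    [0,0,0],
    [0,0,0],
    [0,0,0],
    [0,0,0],
    [0,0,0],
    [0,0,0],
    [0,0,0],
    [0,0,0],
    [0,0,0],
    [0,0,0],
    [0,0,0]
  ],
  "fingers": 1
}}

```text
t: 7.08
tool_pos: [602.3, -284.0, 6.9]
orientation: [-0.325, -0.628, -0.325, 0.628]
ft_force: [0.5, -0.5, 0.3]
width: 85.3
```

```bash
python3 g.py 5
```

```text
t 7.08 pos [ 602.3 -284.     6.9] jawyaw -2.186 xax [-0.001  0.    -1.   ] q [-0.23  0.82  0.85  1.71 -0.73  0.97 -1.28] F [ 0.5 -0.5  0.3] M [-0.02  0.    0.07] w 85.3
```

View pics/g5_scene.png

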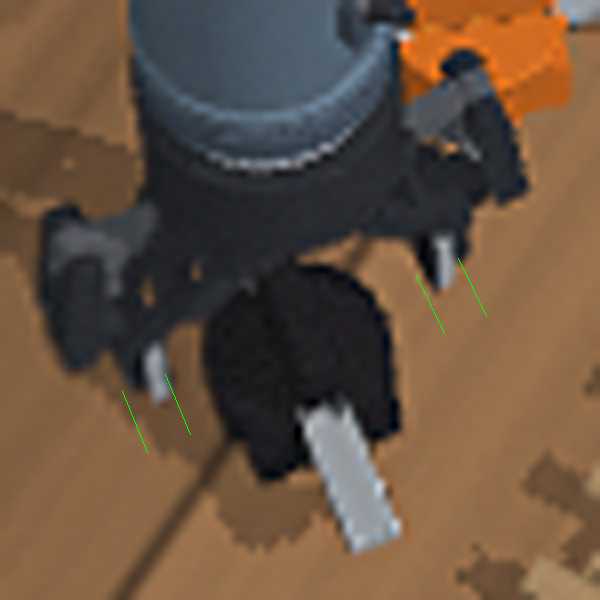

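Request:
{"name": "carry_out", "arguments": {
  "travel": [
    [-0.001,0,0],
    [-0.001,0,0],
    [-0.001,0,0],
    [-0.001,0,0],
    [-0.001,0,0],
    [-0.001,0,0],
    [-0.001,0,0],
    [-0.001,0,0],
    [-0.001,0,0]
  ],
  "delta_rot": [
    [0,0,0],
    [0,0,0],
    [0,0,0],
    [0,0,0],
    [0,0,0],
    [0,0,0],
    [0,0,0],
    [0,0,0],
    [0,0,0]
  ],
  "fingers": 0,
  "force": 70
}}

```text
t: 7.93
tool_pos: [603.0, -284.3, 8.9]
orientation: [0.325, 0.628, 0.325, -0.628]
ft_force: [0.0, -0.1, 1.5]
width: 12.9
```

```bash
python3 g.py 6
```

```text
t 7.93 pos [ 603.  -284.3    8.9] jawyaw -2.186 xax [ 0. -0. -1.] q [-0.23  0.81  0.85  1.71 -0.73  0.97 -1.28] F [ 0.  -0.1  1.5] M [-0.03  0.01  0.02] w 12.9
```

View pics/g6_scene.png

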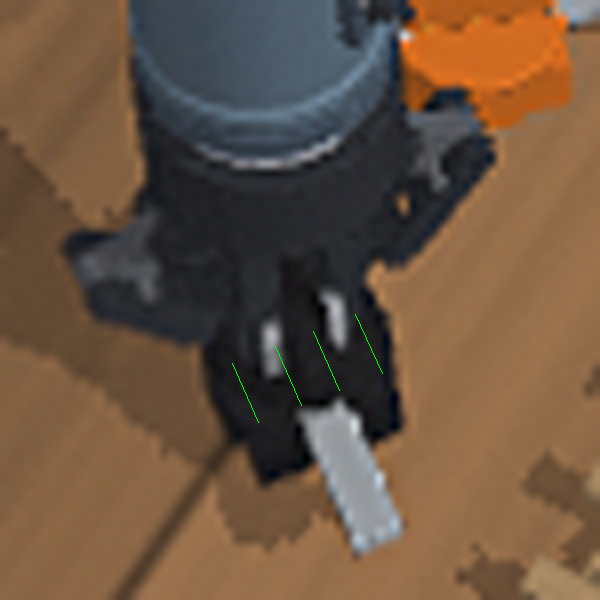

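Gripped at 12.9 mm, so the reported TCP sits about 29 mm below the real tips. I'll work in relative terms from here. Lifting.

Request:
{"name": "carry_out", "arguments": {
  "travel": [
    [-0.01,0,0],
    [-0.03,0,0],
    [-0.06,0,0],
    [-0.09,0,0],
    [-0.12,0,0],
    [-0.15,0,0],
    [-0.165,0,0],
    [-0.165,-0.024,-0.027],
    [-0.165,-0.05,-0.056],
    [-0.165,-0.077,-0.086],
    [-0.165,-0.104,-0.116],
    [-0.165,-0.13,-0.146]
  ],
  "delta_rot": [
    [0,0,0],
    [0,0,0],
    [0,0,0],
    [0,0,0],
    [0,0,0],
    [0,0,0],
    [0,0,0],
    [-0.05,0,0],
    [-0.1,0,0],
    [-0.15,0,0],
    [-0.2,0,0],
    [-0.25,0,0]
  ]
}}

```text
t: 9.03
tool_pos: [579.2, -87.8, 172.7]
orientation: [-0.401, -0.582, -0.402, 0.583]
ft_force: [1.3, -0.7, -1.9]
width: 12.9
```

```bash
python3 st.py 551.3 179.7 176 -1.641
```

```text
t 9.03 pos [579.2 -87.8 172.7] jawyaw -1.934 xax [-0.002  0.001 -1.   ] q [-0.74  0.46  1.04  1.82 -0.44  1.12 -1.48] F [ 1.3 -0.7 -1.9] M [ 0.05 -0.09 -0.03] w 12.9
travel [  -3.  -121.1 -240.1]
rx -0.29296944642053635
```

Request:
{"name": "carry_out", "arguments": {
  "travel": [
    [-0.002,-0.015,-0.03],
    [-0.002,-0.03,-0.06],
    [-0.002,-0.045,-0.09],
    [-0.002,-0.06,-0.12],
    [-0.002,-0.075,-0.15],
    [-0.002,-0.09,-0.18],
    [-0.002,-0.105,-0.21],
    [-0.002,-0.115,-0.23],
    [-0.002,-0.121,-0.24],
    [-0.002,-0.121,-0.24],
    [-0.002,-0.121,-0.24]
  ],
  "delta_rot": [
    [-0.04,0,0],
    [-0.08,0,0],
    [-0.12,0,0],
    [-0.16,0,0],
    [-0.2,0,0],
    [-0.24,0,0],
    [-0.27,0,0],
    [-0.29,0,0],
    [-0.293,0,0],
    [-0.293,0,0],
    [-0.293,0,0]
  ]
}}

```text
t: 9.95
tool_pos: [553.0, 176.4, 175.2]
orientation: [-0.482, -0.517, -0.481, 0.518]
ft_force: [0.7, -0.2, -2.2]
width: 12.7
```

```bash
python3 st.py
python3 - <<'E'
from h import *
for n,(x0,y0) in(("scene",(280,95)),("top",(165,130))):
    im=snapshot(n)[:,:,::-1].copy();cv2.imwrite(f"pics/{n}7.png",im)
    b=cv2.resize(im[y0:y0+90,x0:x0+100],None,fx=6,fy=6,interpolation=cv2.INTER_CUBIC)
    cv2.imwrite(f"pics/h7_{n}.png",np.clip(255*(b/255.)**.6,0,255).astype(np.uint8))
E
```

```text
t 9.95 pos [553.  176.4 175.2] jawyaw -1.643 xax [-0.001 -0.002 -1.   ] q [-1.16  0.41  0.97  1.83 -0.37  1.1  -1.7 ] F [ 0.7 -0.2 -2.2] M [-0.08  0.03 -0.02] w 12.7
```

View pics/h7_scene.png

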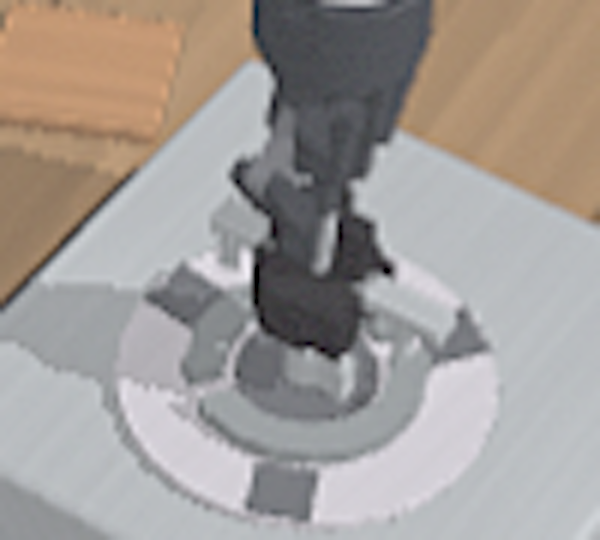

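View pics/h7_top.png

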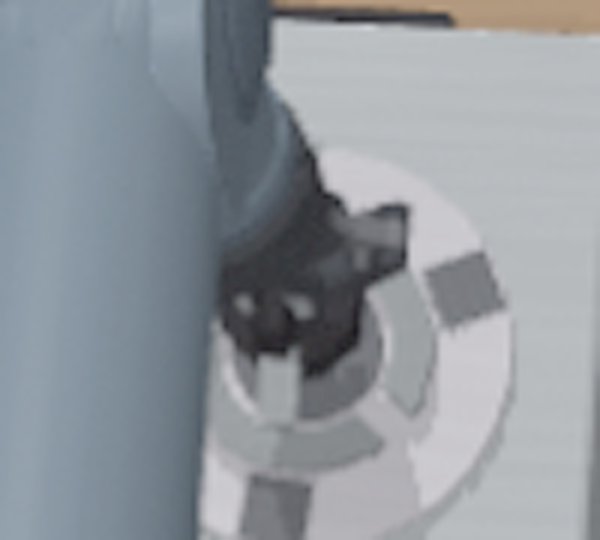

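```bash
cat > ho.py <<'E'
from h import *
import sys
def ho(tag,C,zu,yaw,out,S=8):
    for n,(x0,y0) in(("scene",(290,100)),("top",(175,140))):
        im=cv2.imread(f"pics/{n}{tag}.png")
        b=cv2.resize(im[y0:y0+75,x0:x0+80],None,fx=S,fy=S,interpolation=cv2.INTER_CUBIC)
        b=np.clip(255*(b/255.)**.6,0,255).astype(np.uint8)
        T=pose(*C[n],yaw,zu)
        for Q in PARTS:
            h=cv2.convexHull(proj(n,T(Q)).astype(np.float32)).reshape(-1,2)
            cv2.polylines(b,[(((h-[x0,y0]+.5)*S-.5)).round().astype(np.int32)],True,(0,255,0),1)
        cv2.imwrite(f"pics/{out}_{n}.png",b)
if __name__=="__main__":
    v=[float(k) for k in sys.argv[3:]]
    ho(sys.argv[1],{"top":v[:2],"scene":v[2:4]},v[4],v[5],sys.argv[2])
E
python3 ho.py 7 k7 554 180 551 174.7 166 -0.07
```

```text
(no output)
```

View pics/k7_scene.png

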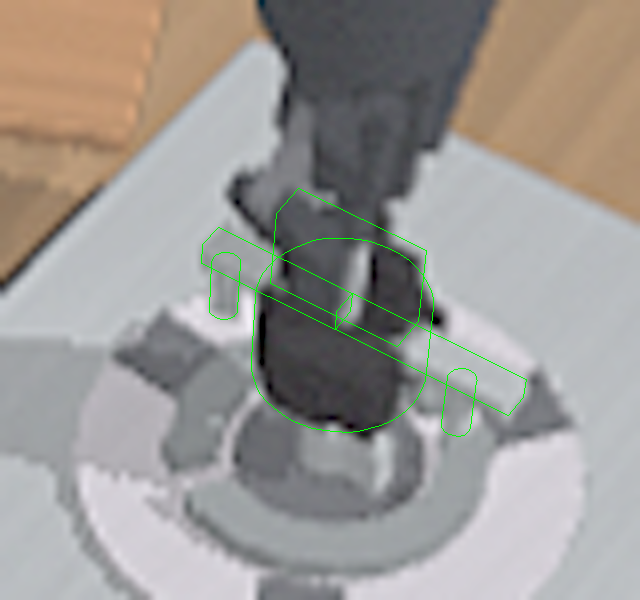

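View pics/k7_top.png

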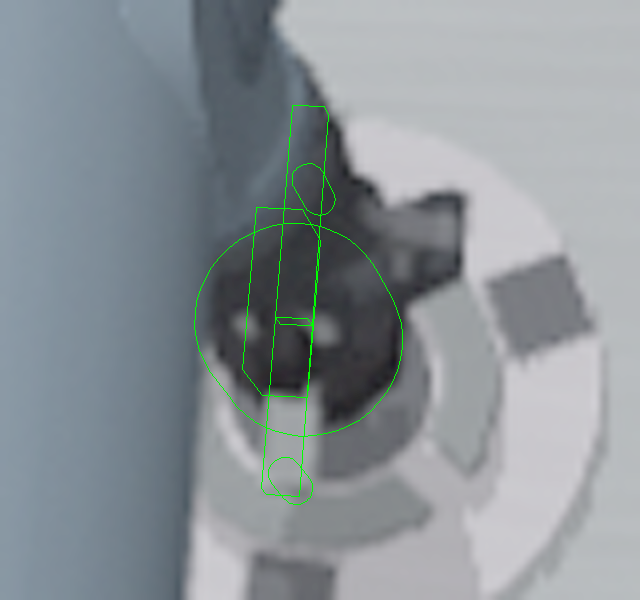

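Request:
{"name": "carry_out", "arguments": {
  "travel": [
    [0.006,0,-0.0015],
    [0.012,0,-0.0015],
    [0.018,0,-0.0015],
    [0.021,0,-0.0015],
    [0.023,0,-0.0015],
    [0.025,0,-0.0015],
    [0.027,0,-0.0015],
    [0.029,0,-0.0015],
    [0.03,0,-0.0015]
  ],
  "delta_rot": [
    [0,0,0],
    [0,0,0],
    [0,0,0],
    [0,0,0],
    [0,0,0],
    [0,0,0],
    [0,0,0],
    [0,0,0],
    [0,0,0]
  ]
}}

```text
t: 10.8
tool_pos: [553.0, 178.9, 147.1]
orientation: [-0.481, -0.517, -0.483, 0.518]
ft_force: [-7.7, -0.3, 13.5]
width: 12.8
```

```bash
python3 st.py
```

```text
t 10.8 pos [553.  178.9 147.1] jawyaw -1.643 xax [-0.003  0.001 -1.   ] q [-1.13  0.45  0.94  1.85 -0.41  1.06 -1.67] F [-7.7 -0.3 13.5] M [-0.31  1.6  -0.01] w 12.8
```

Request:
{"name": "carry_out", "arguments": {
  "travel": [
    [-0.002,-0.001,0],
    [-0.002,-0.002,0],
    [-0.001,-0.002,0],
    [0,-0.002,0],
    [0.001,-0.002,0],
    [0.001,-0.002,0]
  ],
  "delta_rot": [
    [0,0,0],
    [0,0,0],
    [0,0,0],
    [0,0,0],
    [0,0,0],
    [0,0,0]
  ]
}}

```text
t: 11.3
tool_pos: [552.4, 179.4, 147.3]
orientation: [0.481, 0.518, 0.482, -0.517]
ft_force: [-5.0, -0.5, 12.6]
width: 13.1
```

```bash
python3 st.py
```

```text
t 11.3 pos [552.4 179.4 147.3] jawyaw -1.643 xax [ 0.     0.002 -1.   ] q [-1.14  0.44  0.94  1.85 -0.41  1.05 -1.68] F [-5.  -0.5 12.6] M [-0.32  1.23 -0.03] w 13.1
```

Request:
{"name": "carry_out", "arguments": {
  "travel": [
    [-0.001,-0.001,0],
    [-0.001,-0.002,0],
    [0,-0.003,0],
    [0.001,-0.003,0],
    [0.002,-0.003,0],
    [0.002,-0.003,0]
  ],
  "delta_rot": [
    [0,0,0],
    [0,0,0],
    [0,0,0],
    [0,0,0],
    [0,0,0],
    [0,0,0]
  ]
}}

```text
t: 11.8
tool_pos: [552.1, 179.4, 146.9]
orientation: [0.482, 0.52, 0.481, -0.516]
ft_force: [-5.7, -1.3, 17.7]
width: 12.7
```

```bash
python3 st.py
```

```text
t 11.8 pos [552.1 179.4 146.9] jawyaw -1.643 xax [ 0.006  0.002 -1.   ] q [-1.14  0.44  0.94  1.86 -0.41  1.04 -1.68] F [-5.7 -1.3 17.7] M [-0.49  0.83 -0.01] w 12.7
```

Request:
{"name": "carry_out", "arguments": {
  "travel": [
    [-0.004,0,0],
    [-0.008,0,0],
    [-0.01,0,0],
    [-0.01,0,0],
    [-0.01,0,0],
    [-0.01,0,0]
  ],
  "delta_rot": [
    [0,0,0],
    [0,0,0],
    [0,0,0],
    [0,0,0],
    [0,0,0],
    [0,0,0]
  ]
}}

```text
t: 12.3
tool_pos: [548.0, 179.4, 152.0]
orientation: [-0.482, -0.517, -0.482, 0.518]
ft_force: [0.1, 0.7, -1.9]
width: 13.1
```

```bash
python3 st.py
python3 - <<'E'
from h import *
for n in("scene","top"):
    im=snapshot(n)[:,:,::-1].copy();cv2.imwrite(f"pics/{n}8.png",im)
E
python3 st.py
python3 ho.py 8 k8 554 180 551 174.7 144 -0.07
```

```text
t 12.3 pos [548.  179.4 152. ] jawyaw -1.643 xax [-0.001 -0.001 -1.   ] q [-1.15  0.43  0.95  1.86 -0.4   1.06 -1.69] F [ 0.1  0.7 -1.9] M [ 0.02 -0.01 -0.04] w 13.1
t 12.4 pos [548.2 179.3 152.1] jawyaw -1.643 xax [-0.001 -0.    -1.   ] q [-1.15  0.43  0.95  1.86 -0.4   1.06 -1.69] F [ 0.3  0.6 -1.5] M [ 0.01 -0.    0.02] w 12.5
```

View pics/k8_scene.png

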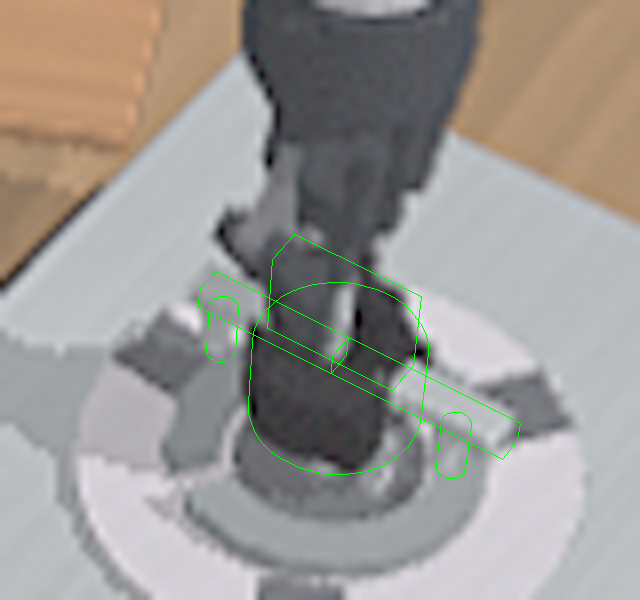

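View pics/k8_top.png

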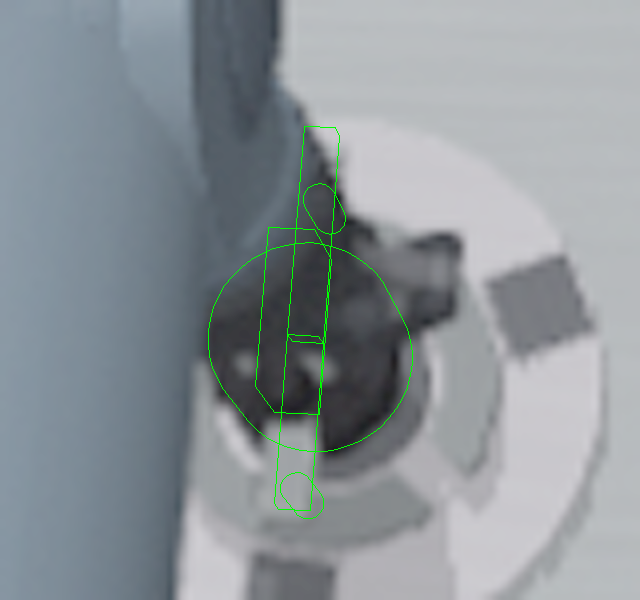

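Run:
```python
from h import *
im=cv2.imread("pics/scene8.png");x0,y0=300,110
b=cv2.resize(im[y0:y0+60,x0:x0+64],None,fx=10,fy=10,interpolation=cv2.INTER_LANCZOS4).astype(float)
cv2.imwrite("pics/z8.png",np.clip(255*(np.clip(b,0,255)/255)**.45,0,255).astype(np.uint8))
im=cv2.imread("pics/top8.png");x0,y0=190,160
b=cv2.resize(im[y0:y0+50,x0:x0+55],None,fx=11,fy=11,interpolation=cv2.INTER_LANCZOS4).astype(float)
cv2.imwrite("pics/z8t.png",np.clip(255*(np.clip(b,0,255)/255)**.45,0,255).astype(np.uint8))
```

```text
(no output)
```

View pics/z8.png

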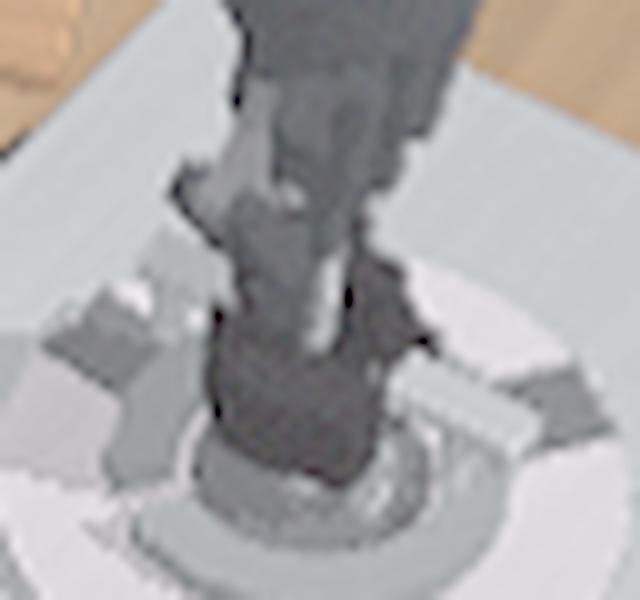

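View pics/z8t.png

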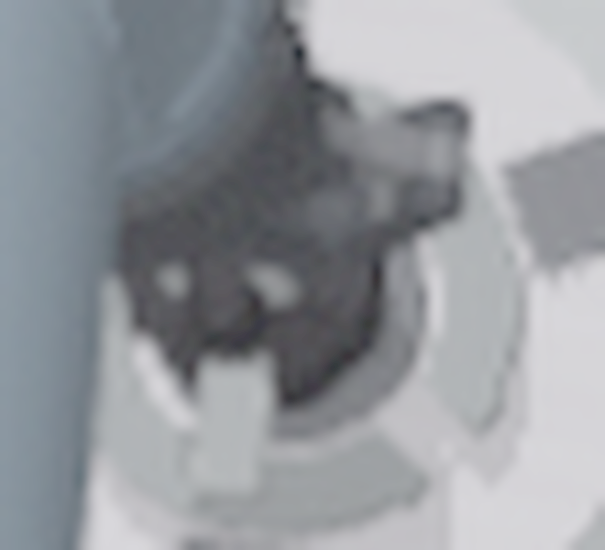

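Run:
```python
from h import *
for n,(x0,y0),C in(("scene",(318,138),(551,174.7)),("top",(203,168),(554,180))):
    im=cv2.imread(f"pics/{n}0.png");S=18
    row=[]
    for yaw in(None,-.07,-.16):
        b=cv2.resize(im[y0:y0+32,x0:x0+ 22 if 0 else x0+30],None,fx=S//2,fy=S//2,interpolation=cv2.INTER_CUBIC)
        if yaw is not None:
            for Q in(box(0,24,-5,5,0,20),box(0,24,-3,3,20,23),cyl(11,0,21)):
                h=cv2.convexHull(proj(n,pose(*C,yaw,116)(Q)).astype(np.float32)).reshape(-1,2)
                cv2.polylines(b,[((h-[x0,y0]+.5)*(S//2)-.5).round().astype(np.int32)],True,(0,255,0),1)
            h=proj(n,pose(*C,yaw,116)(cyl(9,25,25)[:49]));cv2.polylines(b,[((h-[x0,y0]+.5)*(S//2)-.5).round().astype(np.int32)],True,(0,0,255),1)
        row.append(b)
    cv2.imwrite(f"pics/key_{n}.png",np.hstack(row)[:,:800])
```

```text
(no output)
```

View pics/key_scene.png

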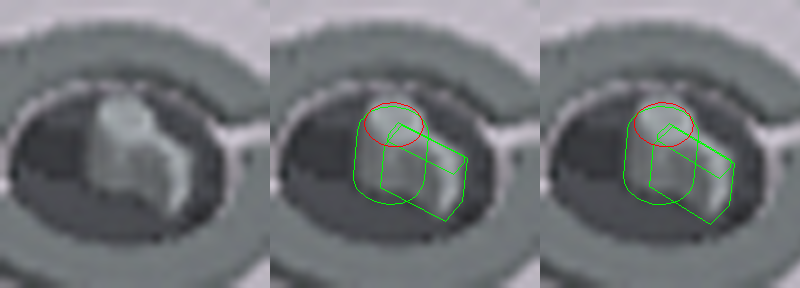

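View pics/key_top.png

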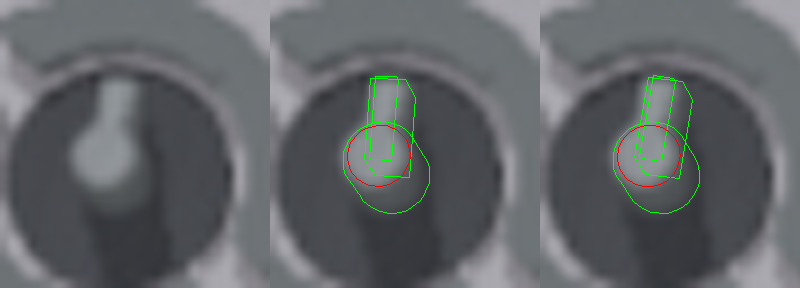

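Request:
{"name": "carry_out", "arguments": {
  "travel": [
    [0,0.0025,0],
    [0,0.0025,0],
    [0.002,0.0025,0],
    [0.004,0.0025,0],
    [0.006,0.0025,0],
    [0.007,0.0025,0],
    [0.008,0.0025,0],
    [0.008,0.0025,0]
  ],
  "delta_rot": [
    [0.04,0,0],
    [0.08,0,0],
    [0.08,0,0],
    [0.08,0,0],
    [0.08,0,0],
    [0.08,0,0],
    [0.08,0,0],
    [0.08,0,0]
  ]
}}

```text
t: 13.07
tool_pos: [550.8, 179.1, 144.3]
orientation: [-0.461, -0.536, -0.461, 0.537]
ft_force: [0.9, 0.3, -2.0]
width: 12.5
```

```bash
python3 st.py
```

```text
t 13.07 pos [550.8 179.1 144.3] jawyaw -1.723 xax [-0.001 -0.    -1.   ] q [-1.15  0.45  0.96  1.86 -0.42  1.05 -1.75] F [ 0.9  0.3 -2. ] M [-0.04 -0.    0.06] w 12.5
```

The handle has gone past the earlier contact height with no force, so it is on the shaft and the key. Continuing down gently.

Request:
{"name": "carry_out", "arguments": {
  "travel": [
    [0.002,0,0],
    [0.004,0,0],
    [0.005,0,0],
    [0.006,0,0],
    [0.007,0,0],
    [0.008,0,0],
    [0.008,0,0]
  ],
  "delta_rot": [
    [0,0,0],
    [0,0,0],
    [0,0,0],
    [0,0,0],
    [0,0,0],
    [0,0,0],
    [0,0,0]
  ]
}}

```text
t: 13.65
tool_pos: [551.0, 179.2, 136.4]
orientation: [-0.461, -0.536, -0.461, 0.537]
ft_force: [0.1, 0.4, -2.9]
width: 13.2
```

```bash
python3 st.py
```

```text
t 13.65 pos [551.  179.2 136.4] jawyaw -1.723 xax [-0. -0. -1.] q [-1.14  0.46  0.95  1.87 -0.43  1.04 -1.74] F [ 0.1  0.4 -2.9] M [-0.02  0.01  0.06] w 13.2
```

Request:
{"name": "carry_out", "arguments": {
  "travel": [
    [0.002,0,0],
    [0.003,0,0],
    [0.004,0,0],
    [0.005,0,0],
    [0.006,0,0],
    [0.006,0,0]
  ],
  "delta_rot": [
    [0,0,0],
    [0,0,0],
    [0,0,0],
    [0,0,0],
    [0,0,0],
    [0,0,0]
  ]
}}

```text
t: 14.15
tool_pos: [551.4, 179.2, 134.7]
orientation: [0.459, 0.537, 0.462, -0.537]
ft_force: [-7.9, -1.7, 21.0]
width: 13.1
```

```bash
python3 st.py
python3 - <<'E'
from h import *
for n in("scene","top"):
    cv2.imwrite(f"pics/{n}9.png",snapshot(n)[:,:,::-1])
E
python3 ho.py 9 k9 554 180 551 174.7 123 -0.16
```

```text
t 14.15 pos [551.4 179.2 134.7] jawyaw -1.723 xax [-0.002  0.003 -1.   ] q [-1.14  0.47  0.94  1.86 -0.44  1.04 -1.73] F [-7.9 -1.7 21. ] M [-0.53  1.92  0.03] w 13.1
```

View pics/k9_scene.png

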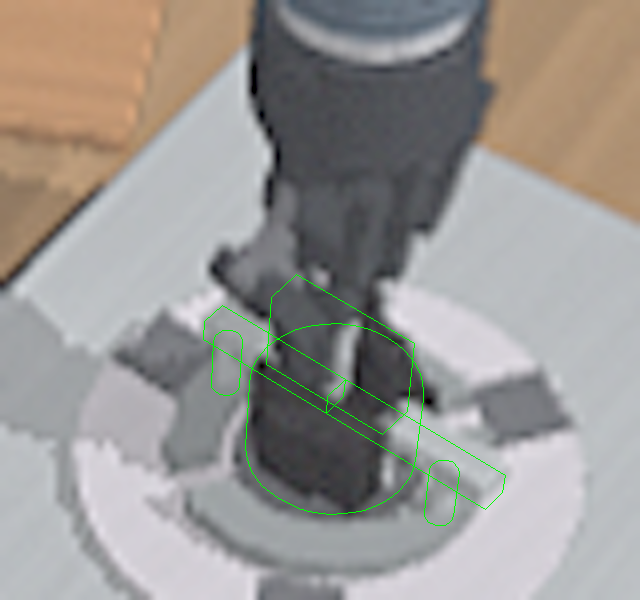

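Request:
{"name": "carry_out", "arguments": {
  "travel": [
    [-0.0015,0,0],
    [-0.0025,0,0],
    [-0.0025,0,0],
    [-0.0025,0,0.0001],
    [-0.0025,0.0001,0.0003],
    [-0.0025,0.0002,0.0004],
    [-0.0025,0.0002,0.0005],
    [-0.0025,0.0003,0.0006],
    [-0.0025,0.0003,0.0007],
    [-0.0025,0.0003,0.0008]
  ],
  "delta_rot": [
    [0,0,0],
    [0,0,0],
    [-0.03,0,0],
    [-0.1,0,0],
    [-0.18,0,0],
    [-0.26,0,0],
    [-0.34,0,0],
    [-0.42,0,0],
    [-0.5,0,0],
    [-0.5,0,0]
  ]
}}

```text
t: 15.08
tool_pos: [552.4, 177.8, 134.8]
orientation: [0.579, 0.406, 0.579, -0.405]
ft_force: [-2.5, -1.2, 6.3]
width: 12.5
```

```bash
python3 st.py
python3 - <<'E'
from h import *
for n in("scene","top"):
    cv2.imwrite(f"pics/{n}10.png",snapshot(n)[:,:,::-1])
E
python3 ho.py 10 k10 554 180 551 174.7 123 0.34
```

```text
t 15.08 pos [552.4 177.8 134.8] jawyaw -1.221 xax [ 0.001  0.001 -1.   ] q [-1.05  0.42  0.83  1.86 -0.36  1.01 -1.29] F [-2.5 -1.2  6.3] M [-0.28  0.46  0.12] w 12.5
```

View pics/k10_scene.png

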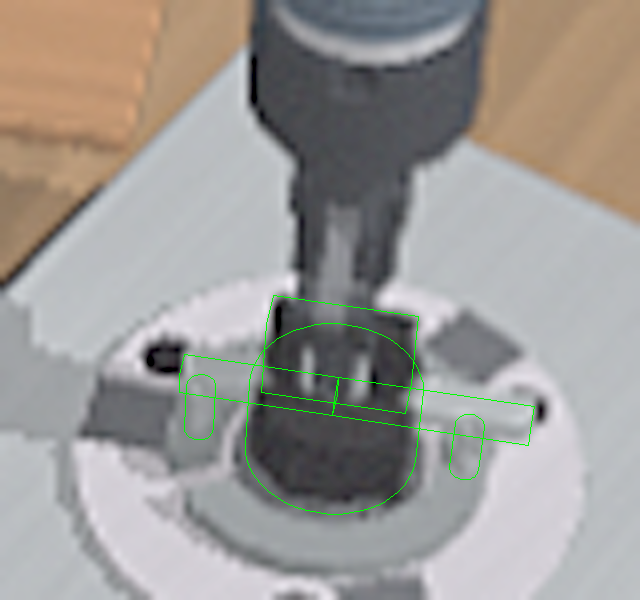

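View pics/k10_top.png

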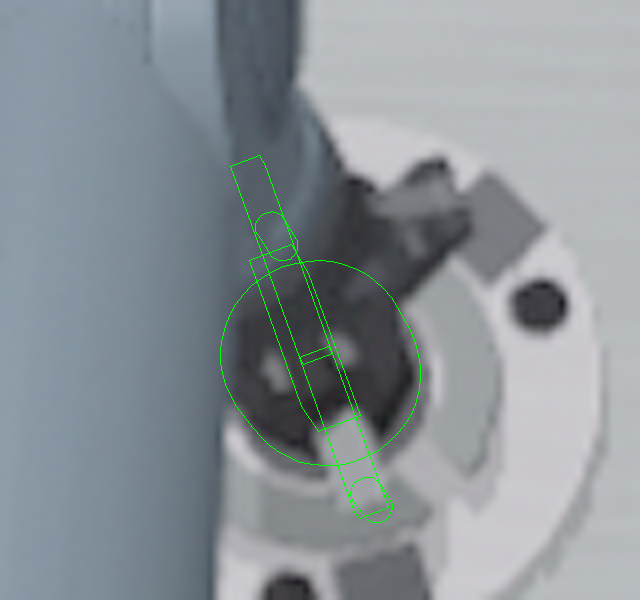

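Request:
{"name": "carry_out", "arguments": {
  "travel": [
    [0,0,0.0001],
    [0,0,0.0002],
    [0,0.0001,0.0003],
    [0,0.0001,0.0004],
    [0,0.0001,0.0005],
    [0,0.0001,0.0006],
    [0,0.0001,0.0006]
  ],
  "delta_rot": [
    [-0.08,0,0],
    [-0.16,0,0],
    [-0.24,0,0],
    [-0.32,0,0],
    [-0.38,0,0],
    [-0.4,0,0],
    [-0.4,0,0]
  ]
}}

```text
t: 15.77
tool_pos: [552.6, 177.7, 134.6]
orientation: [0.648, 0.284, 0.648, -0.283]
ft_force: [-1.9, -1.1, 6.5]
width: 12.9
```

```bash
python3 st.py
```

```text
t 15.77 pos [552.6 177.7 134.6] jawyaw -0.824 xax [ 0.001  0.001 -1.   ] q [-0.99  0.4   0.74  1.86 -0.31  1.   -0.94] F [-1.9 -1.1  6.5] M [-0.14  0.39 -0.09] w 12.9
```

Now fine steps with a slightly firmer press, feeling for the drop.

Request:
{"name": "carry_out", "arguments": {
  "travel": [
    [0.001,0,0],
    [0.001,0,0],
    [0.001,0,0],
    [0.001,0,0],
    [0.001,0,0]
  ],
  "delta_rot": [
    [-0.01,0,0],
    [-0.02,0,0],
    [-0.03,0,0],
    [-0.04,0,0],
    [-0.05,0,0]
  ]
}}

```text
t: 16.18
tool_pos: [552.6, 177.5, 133.7]
orientation: [0.655, 0.267, 0.654, -0.266]
ft_force: [-1.7, -0.6, 4.5]
width: 12.8
```

Request:
{"name": "carry_out", "arguments": {
  "travel": [
    [0,0,0],
    [0,0,0],
    [0,0,0],
    [0,0,0]
  ],
  "delta_rot": [
    [-0.01,0,0],
    [-0.02,0,0],
    [-0.03,0,0],
    [-0.04,0,0]
  ]
}}

```text
t: 16.52
tool_pos: [552.6, 177.5, 132.7]
orientation: [0.661, 0.254, 0.66, -0.253]
ft_force: [-0.1, -1.1, 4.3]
width: 13.0
```

Request:
{"name": "carry_out", "arguments": {
  "travel": [
    [0.001,0,0],
    [0.002,0,0],
    [0.003,0,0],
    [0.003,0,0]
  ],
  "delta_rot": [
    [0,0,0],
    [0,0,0],
    [0,0,0],
    [0,0,0]
  ]
}}

```text
t: 16.85
tool_pos: [552.4, 177.5, 128.9]
orientation: [0.661, 0.254, 0.659, -0.253]
ft_force: [3.0, -1.6, 2.1]
width: 12.5
```

```bash
python3 st.py
```

```text
t 16.85 pos [552.4 177.5 128.9] jawyaw -0.733 xax [ 0.002 -0.001 -1.   ] q [-0.97  0.4   0.72  1.86 -0.31  0.99 -0.85] F [ 3.  -1.6  2.1] M [-0.36 -0.64 -0.16] w 12.5
```

Request:
{"name": "carry_out", "arguments": {
  "travel": [
    [0.001,0,0],
    [0.002,0,0],
    [0.003,0,0],
    [0.004,0,0],
    [0.004,0,0]
  ],
  "delta_rot": [
    [0,0,0],
    [0,0,0],
    [0,0,0],
    [0,0,0],
    [0,0,0]
  ]
}}

```text
t: 17.27
tool_pos: [552.5, 177.5, 127.7]
orientation: [0.66, 0.254, 0.66, -0.253]
ft_force: [-2.5, -2.7, 16.1]
width: 12.9
```

```bash
python3 st.py
python3 - <<'E'
from h import *
for n in("scene","top"):
    cv2.imwrite(f"pics/{n}11.png",snapshot(n)[:,:,::-1])
E
python3 ho.py 11 k11 554 180 551 174.7 116 0.83
```

```text
t 17.27 pos [552.5 177.5 127.7] jawyaw -0.733 xax [ 0.     0.001 -1.   ] q [-0.97  0.4   0.72  1.86 -0.31  0.99 -0.85] F [-2.5 -2.7 16.1] M [-0.74  0.5  -0.07] w 12.9
```

View pics/k11_scene.png

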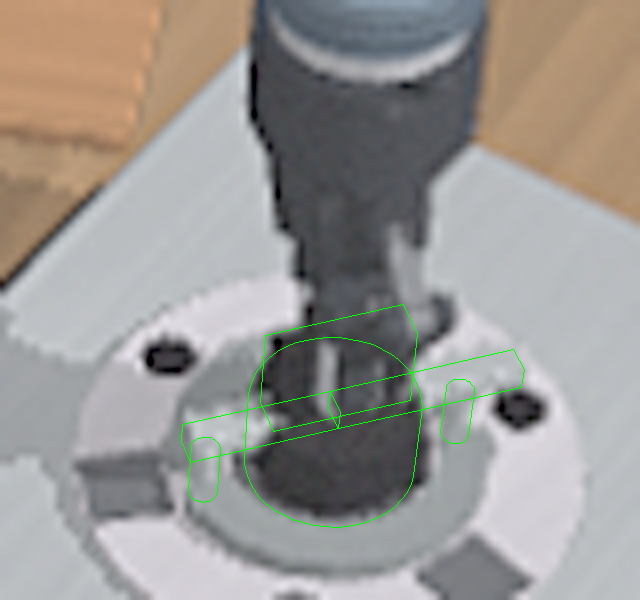

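View pics/k11_top.png

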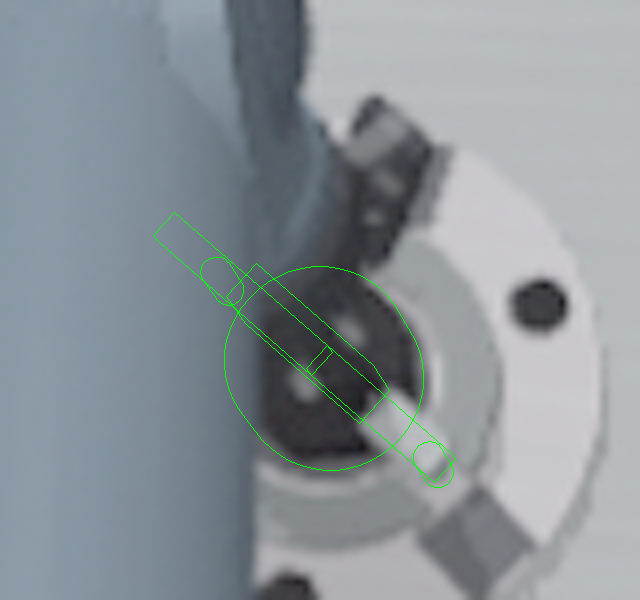

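Request:
{"name": "carry_out", "arguments": {
  "travel": [
    [-0.001,0,0],
    [-0.0015,0,0],
    [-0.0015,0,0]
  ],
  "delta_rot": [
    [0,0,0],
    [0,0,0],
    [0,0,0]
  ]
}}

```text
t: 17.62
tool_pos: [552.5, 177.5, 127.8]
orientation: [0.661, 0.254, 0.66, -0.253]
ft_force: [-0.0, -2.1, 7.7]
width: 13.0
```

Request:
{"name": "carry_out", "arguments": {
  "travel": [
    [0,0,0],
    [0,0,0],
    [0,0,0],
    [0,0,0],
    [0,0,0],
    [0,0,0]
  ],
  "delta_rot": [
    [0,0,0],
    [0,0,0],
    [0,0,0],
    [0,0,0],
    [0,0,0],
    [0,0,0]
  ],
  "fingers": 0.6
}}

```text
t: 18.12
tool_pos: [551.0, 178.1, 126.2]
orientation: [0.66, 0.253, 0.661, -0.253]
ft_force: [1.5, -0.2, 0.1]
width: 50.9
```

Request:
{"name": "carry_out", "arguments": {
  "travel": [
    [-0.005,0,0],
    [-0.015,0,0],
    [-0.03,0,0],
    [-0.05,0,0],
    [-0.08,0,0],
    [-0.11,0,0],
    [-0.14,0,0],
    [-0.14,0,0]
  ],
  "delta_rot": [
    [0,0,0],
    [0,0,0],
    [0,0,0],
    [0,0,0],
    [0,0,0],
    [0,0,0],
    [0,0,0],
    [0,0,0]
  ]
}}

```text
t: 18.78
tool_pos: [556.5, 178.5, 274.9]
orientation: [0.663, 0.257, 0.657, -0.25]
ft_force: [1.4, 0.0, 1.0]
width: 51.6
```

```bash
python3 st.py
python3 - <<'E'
from h import *
for n in("scene","top"):
    cv2.imwrite(f"pics/{n}12.png",snapshot(n)[:,:,::-1])
E
python3 ho.py 12 k12 554 180 551 174.7 116 0.83
```

```text
t 18.78 pos [556.5 178.5 274.9] jawyaw -0.734 xax [ 0.012  0.006 -1.   ] q [-1.05  0.24  0.78  1.71 -0.18  1.25 -0.96] F [1.4 0.  1. ] M [-0.   -0.07 -0.01] w 51.6
```

View pics/k12_scene.png

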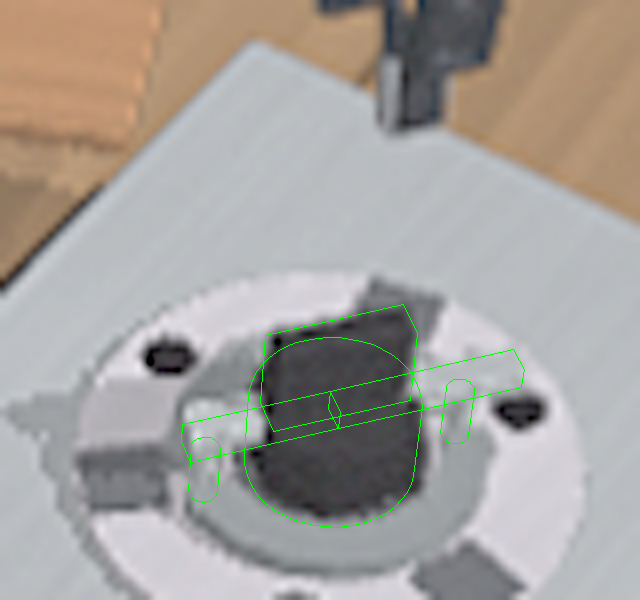

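View pics/k12_top.png

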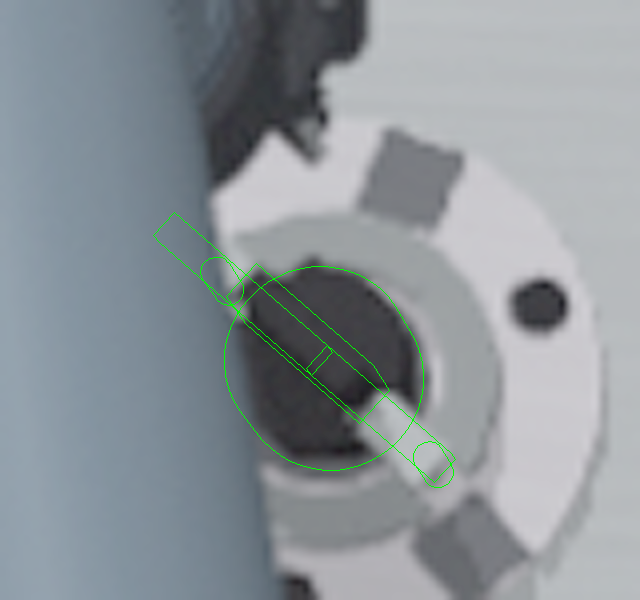

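Request:
{"name": "carry_out", "arguments": {
  "travel": [
    [0,0,0],
    [0,0,0],
    [0,0,0],
    [0,0,0],
    [0,0,0],
    [0,0,0]
  ],
  "delta_rot": [
    [0,0,0],
    [0,0,0],
    [0,0,0],
    [0,0,0],
    [0,0,0],
    [0,0,0]
  ]
}}

```text
t: 19.38
tool_pos: [551.3, 177.7, 266.1]
orientation: [0.66, 0.253, 0.66, -0.254]
ft_force: [-0.5, -0.0, 0.0]
width: 51.2
```

```bash
python3 st.py
python3 - <<'E'
from h import *
im=snapshot("scene")[:,:,::-1].copy();cv2.imwrite("pics/scene13.png",im)
o=cv2.imread("pics/scene12.png");z=cv2.imread("pics/scene0.png")
c=lambda a:a[132:175,295:365].astype(int)
print("handle region max/mean diff",abs(c(im)-c(o)).max(),abs(c(im)-c(o)).mean())
for nm,(x,y,w) in dict(jar=(170,255,40),bowl=(212,212,45),board=(270,90,45)).items():
    print(nm,abs(im[y:y+w,x:x+w].astype(int)-z[y:y+w,x:x+w]).mean().round(2))
b=cv2.resize(im[125:185,290:370],None,fx=8,fy=8,interpolation=cv2.INTER_CUBIC)
T=pose(551,174.7,.80,116)
b2=b.copy()
cv2.imwrite("pics/z13.png",np.clip(255*(b/255.)**.6,0,255).astype(np.uint8))
E
```

```text
t 19.38 pos [551.3 177.7 266.1] jawyaw -0.733 xax [-0.001 -0.001 -1.   ] q [-1.04  0.24  0.78  1.73 -0.18  1.25 -0.95] F [-0.5 -0.   0. ] M [-0.   -0.04  0.04] w 51.2
handle region max/mean diff 10 1.1055370985603543
jar 1.61
bowl 1.47
board 1.48
```

View pics/z13.png

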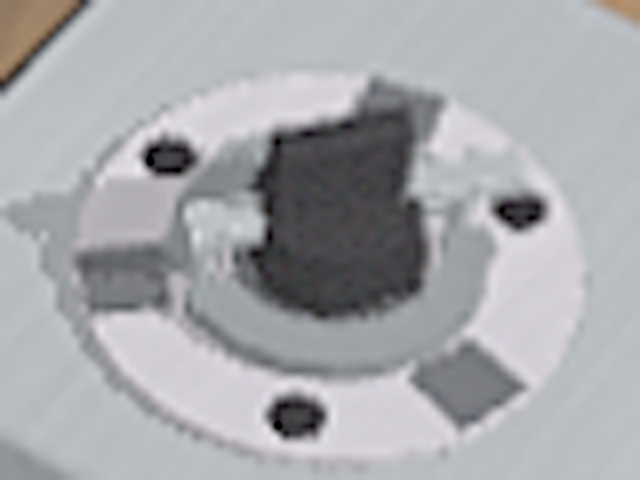

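View pics/scene13.png

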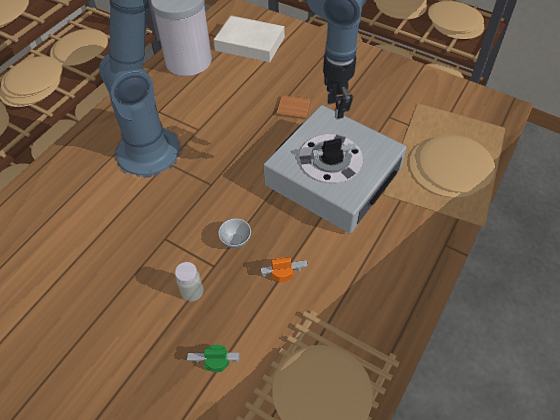

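The picture shows the handle at about (333,152), seated on the vent with its arms lying in the notches. The vent holes are still open and the scene hasn't changed since release. Handing in.

```bash
python3 -c "
from plant import bot
print(bot.close_job())"
```

```text
the job is handed in; nothing more can be done
None
```

The black handle is back on the keyed shaft and wound about 1.0 rad anticlockwise. Its pins are in the ring's notches and the vent is latched open. I handed the job in at 19.4 s; no verdict is reported.

**Fitting and winding:** The pins rested on the ring at a tool height of 134.7 mm. Over the notches the handle dropped to 127.7 mm under 16 N, which is the expected 7 mm.

**After release:** Two pictures 0.6 s apart, after I let go, show the handle and vent shutters unmoved, apart from a small spring-back into the notch slack. The jar, bowl and board look unchanged from the start, and the gripper was clear of everything with no force on it.

**What failed or disagreed:**
- **First grasp:** it closed on air above the blade. The real fingertips sit about 29 mm above the reported tool point, so I confirmed the blade top by a light touch and worked in relative heights from there.
- **Cameras:** they disagreed by about 4–6 mm in absolute position, so I aligned the handle to the vent relative to each camera.
- **First insertion:** it stopped on the shaft or key, with up to 18 N of contact force. After I turned the handle 0.08 rad to match a better key angle, and re-centred it slightly, it went on without force.
- **Not measured:** I saw no direct reading of the shaft angle or the final height after release. Both come from the tool readings and the pictures.

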